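# Gauge a rubber pad on the lever gauge and set the limit marker to its reading

## Task

Take the reference reading for a batch of rubber pads on the lever gauge: push the pad that lies on the gauge's slide in under the foot until it is fully home against the end stop, press the lever down until the resistance clearly firms up, hold it a moment, and let the lever rise again. The drag pointer stays where the lever left it: without disturbing the pointer, slide the limit marker along the quadrant until it is level with the pointer, then draw the pad back out along the slide until it is clear of the foot and leave it lying there. Press firmly but do not crush the pad, and leave the other things on the table alone.

Things in the scene. Friction and masses are not known exactly. Their poses are not given: they have to be found in the camera images.
- gauge: Grey bench lever gauge, fixed at a place and yaw that vary. Origin on the table under the middle of the pad's guide. +x points to the pivot (to the robot's right), -x to the lever's palm plate, +y (away from the robot) to the slide's open end, -y to the end stop, z up; mm in this frame hereafter. Plate tops z 14: lengthwise x -72 to 85, y +-33; slide x +-37, y -35 to 145.
- pivot (a point): Common pivot of lever, drag pointer and marker, at gauge (70, 0, 68), axis along y. Their joint values share one scale: at value v a part's centre line rises from the pivot toward -x at 0.40 - v rad above level. The bright quadrant plate with 2.5 degree lines stands at y -28 to -24, an arc of radius 113 to 137 about the pivot, top z 140.
- guide (a point): Middle of the pad's guide, at gauge (0, 0, 14) on the slide's face. Two rails with inner faces at x +-27, 10 high, run from y -30 to 10; their mouth flares to x +-34 at y 28. End stop: face at y -22, 18 high. Fingers reach the pad freely from above at y over 50.
- pad_center (a point): Centre (half-way up) of the dark rubber pad on the slide: 96 long (its y), 50 wide (x), 20 thick, about 140 g. At the start it is about 83 out toward +y, skewed up to 5 degrees, its inner end just outside the guide mouth. Home against the end stop its centre is at gauge (0, 26, 24), its outer end at y 74.
- foot: Round rubber-shod foot, 25 across, on a screw under the lever 70 from the pivot; set up to 9 mm differently each run, so it meets the pad at lever values from 0.21 to 0.37. The shoe is sprung: once on the pad the force grows by about 1.5 N per mm at the palm plate. Origin on the lever's centre line, above the shoe.
- lever (a joint): Lever angle, rad: 0 at rest (handle up), grows as it is pressed down, 0.60 at most. A spring lifts it back when let go. At the palm plate free travel takes about 2 to 5 N, then it firms up; 10 to 18 N in all is a firm press, above 25 N crushes the pad.
- lever_plate (a point): Middle of the top face of the lever's black palm plate (46 x 34), 165 from the pivot toward -x and 10 above the lever's centre line, z about 141 at rest. It moves on an arc about the pivot. Free room above it to press it down with closed fingers.
- drag_pointer: Thin steel pointer beside the lever at y -18, reaching 150 from the pivot, its tip bent over in front of the quadrant. A pin on the lever carries it down and light friction holds it there when the lever rises. Fingers must not push it. Origin on the pivot, -x along the pointer.
- pointer_angle (a joint): Drag pointer's angle, rad: 0 at the start, against the resting lever; after a press it stays at the lever's greatest travel. Readings of a home pad lie between 0.22 and 0.46; a press without the pad under the foot would carry the pointer past that and spoil it.
- limit_marker (a joint): Limit marker's angle, rad, same scale: within 0.08 of 0 (top of the quadrant) at the start, grows as it is slid down, 0.52 at most. Level with the pointer when the two values are equal. Slides stiffly (about 1.5 N at the tab), stays where put, touches neither lever nor pointer.
- marker_tab (a point): Middle of the top face of the limit marker's black tab, which sticks out from the quadrant toward -y (y -31 to -57, 15 wide along x, 10 thick). The point lies at y -46, 135 from the pivot, 1.5 above the marker's centre line, and moves on an arc about the pivot. Press the tab from above with closed fingers, or pinch its 15 mm.
- spare_pad_a: Lower of two more pads of the batch, stacked on the blue base plate of the retort stand, each 96 x 50 x 20; bystander.
- spare_pad_b: Upper pad of that stack; bystander.
- goggles: Safety goggles lying on the table beyond the microscope; bystander.
- dropper_bottle: Small dropper bottle, 22 across and 52 tall, standing to the right of the microscope; bystander.

How it is judged:
By the outcome, as a careful person would: the job done as asked, in the order asked, and still so for the second after the job is handed in, with the robot touching nothing.
It also fails if it takes over 72 s, if anything falls off the work surface, if the arm or the gripper's body presses on something with over 40 N, if the wrist force passes 120 N, or if a joint passes its speed limit or range.

## Robot

A 7-joint arm with a two-finger parallel gripper is mounted at the origin on a cart in front of the work surface, level with it; the furniture and walls round the work are solid. World frame = base frame: x ahead of the robot, y to its left, z up, the work surface at z = 0. Lengths are in m, angles in rad, forces in N, time in s.
With the tool pointing down it reaches from about 0.425 to 0.975 m from the base axis. Payload 16.7 kg.
Tool frame: the origin (TCP) lies between the finger pads; the fingertips stand 22 mm ahead of it and the grasp point (between the pads) lies 3 mm ahead of it; y points along the fingers, x is the direction in which the jaws open and shut, and the axes are right-handed (so a half turn about y gives the same grasp; the last joint's range is limited). The gripper opens to 85 mm and grips with 20 to 120 N. Pads are 22 mm wide; open, the fingers measure 114 mm over their backs; the gripper's body (76 mm by 85 mm) begins 54 mm behind the grasp point. The pads swing forward as they close: fully open they stand 13 mm farther back than shut.
Start: joints at [1.141, 0.426, 0.074, 1.606, -0.034, 1.111, -0.067], TCP at [0.186, -0.649, 0.253] pointing down, gripper open.
Joint ranges: [-2.85, 2.85], [-0.5, 2.14], [-1.23, 1.37], [0.21, 2.46], [-1.02, 4.16], [0.16, 2.05], [-2.73, 2.73]. Speed limits (rad/s): [1.89, 1.89, 2.39, 2.39, 3.01, 3.01, 3.01].

## Interface

Orientations are given as a 3x3 rotation matrix whose columns are the frame's x, y, z axes.
In Python, from station import manip, optics gives the robot as it stands. The module is installed in compiled form; this text tells all that it offers.
- The arm moves only by the tool servo_tool, never from a script. Its argument "rows" is text: rows parted by semicolons, each of 5 numbers parted by spaces: the shift along the tool's x, y, z in m, then the turn about the tool's y in rad, then the opening in per cent of the stroke, from 0 (shut) to 100 (fully open). A call has 1 to 12 rows; each row shifts and turns the commanded pose from where the row before left it, along the tool's axes as they then stand; what a row does not reach is not made up. A row lasts 1/10 s, in which the tool goes at most 50 mm and 8.59 degrees, less where a joint would pass 70% of its speed; a pose out of reach is approached as far as the arm can. A call is refused whole if a number of a shift passes 0.05 or a number of a turn 0.15, either way. A call with a gripper value outside its range is refused whole. The fingers move at their own pace and stop on an object; "grip_force" is the grip in N (left out, the last holds). Time passes only in rows, so rows that do not move let the fingers close. It gives the time, the measured TCP pose, the force and the opening at its end, in the units of the state.
- manip.read_state(): the state, without advancing time (a new reading comes with each control period).
- optics.grab_frame(name): name is "scene" or "top" or "wrist"; returns a dict with "color" (384x512x3 uint8, red, green, blue), "vertical_fov" (degrees; the focal length in pixels is half the picture's height over the tangent of half this angle, whatever the lens; pixels are square), "cx", "cy" (the principal point, pixels), "k1" (the pictures are not rectified: a ray, as slopes to the right and down, at radius r is drawn at 1 + k1 r^2 times it, then the intrinsics apply), "rvec" (rotation vector, rad) and "tvec" (3), from world to camera coordinates, as OpenCV has them. Camera axes: x right, y down, z forward; pixel columns grow to the right and rows downward; lengths in m; the calibration is good to about 2 mm. A picture is of the moment at which its call begins. There is no depth.
- manip.job_done(): hands the job in, once; it reports no verdict.
The state is a dict: "clock": time; "joint_positions": joint angles; "dq": joint speeds; "joint_efforts": joint torques, N m; "tool_pos": TCP position; "ee_rot": TCP orientation; "wrist_force": force on the tool from outside, world axes, zero at the start; "torque": the same for the moment, N m; "width": finger opening in m.
Only numpy, scipy, OpenCV 4.12 (cv2) and the standard library are available. Lean on these libraries where they do the work, as an engineer would, in place of code of your own. Each camera call takes 0.05 s, during which the arm holds its last target.

## Working session

There is one attempt and no reset: what is moved stays moved. The work goes in short steps, Python scripts to look and compute and a tool call to move; the robot and the scene stay as the last step left them, time stands still between calls to the robot, and variables do not carry over. Pictures are saved under pics/ and viewed, and the job is handed in when it is done.

Besides the shell and the picture viewer there is one more tool, called after "Emit:" as name(argument=value, ...) on one line, values as JSON. servo_tool: Moves the arm, as the interface text tells. Its arguments: {"type":"object","properties":{"rows":{"type":"string"},"grip_force":{"type":"number"}},"required":["rows"]}

```bash
mkdir -p pics; cat > h.py <<'E'
import numpy as np, cv2, pickle
def grab(n,tag):
    from station import optics
    f=optics.grab_frame(n); pickle.dump(f,open(f'pics/{tag}.pkl','wb'))
    cv2.imwrite(f'pics/{tag}.png',cv2.resize(f['color'][:,:,::-1],(768,576),interpolation=cv2.INTER_CUBIC)); return f
def load(tag): return pickle.load(open(f'pics/{tag}.pkl','rb'))
def KD(f):
    h=f['color'].shape[0]; fl=h/2/np.tan(np.radians(f['vertical_fov'])/2)
    return np.array([[fl,0,f['cx']],[0,fl,f['cy']],[0,0,1.]]),np.array([f['k1'],0,0,0.])
def proj(f,P):
    K,D=KD(f); return cv2.projectPoints(np.array(P,float).reshape(-1,3),np.array(f['rvec'],float),np.array(f['tvec'],float),K,D)[0].reshape(-1,2)
def ray(f,uv):
    K,D=KD(f); n=cv2.undistortPoints(np.array(uv,float).reshape(-1,1,2),K,D).reshape(-1,2)
    R=cv2.Rodrigues(np.array(f['rvec'],float))[0]; o=-R.T@np.array(f['tvec'],float).ravel()
    return o,(np.c_[n,np.ones(len(n))]@R)
def onz(f,uv,z):
    o,d=ray(f,uv); return o+d*((z-o[2])/d[:,2])[:,None]
def st():
    from station import manip
    s=manip.read_state(); print('t',round(s['clock'],2),'p',np.round(s['tool_pos'],4),'F',np.round(s['wrist_force'],2),'w',round(s['width'],4)); return s
E
python3 - <<'E'
from h import *
s=st(); print(np.round(s['ee_rot'],3))
for n in('scene','top','wrist'):
    f=grab(n,n+'0'); o,d=ray(f,[[256,192]]); print(n,o,d,f['vertical_fov'],f['k1'])
E
```

```text
t 0.0 p [ 0.1863 -0.6484  0.2526] F [-0.16 -0.11 -1.15] w 0.0855
[[ 0.276 -0.     0.961]
 [-0.961  0.001  0.276]
 [-0.001 -1.    -0.   ]]
scene [0.37792714 0.42673542 0.75190942] [[ 0.14185761 -0.72628308 -0.67269718]] 53.784549586762736 -0.09100580095478043
top [ 0.36637909 -0.22936668  1.0062843 ] [[ 0.16930374 -0.03086198 -0.98513871]] 51.868816856212156 -0.010118880051244368
wrist [ 0.24919115 -0.63066347  0.37258239] [[-0.26801159 -0.0940778  -0.95917499]] 62.33128352523583 -0.07676688743777463
```

View pics/scene0.png

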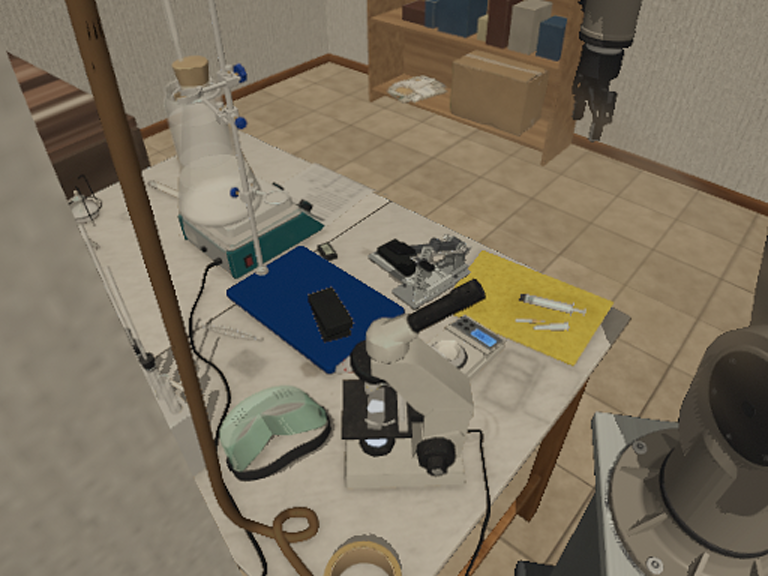

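View pics/top0.png

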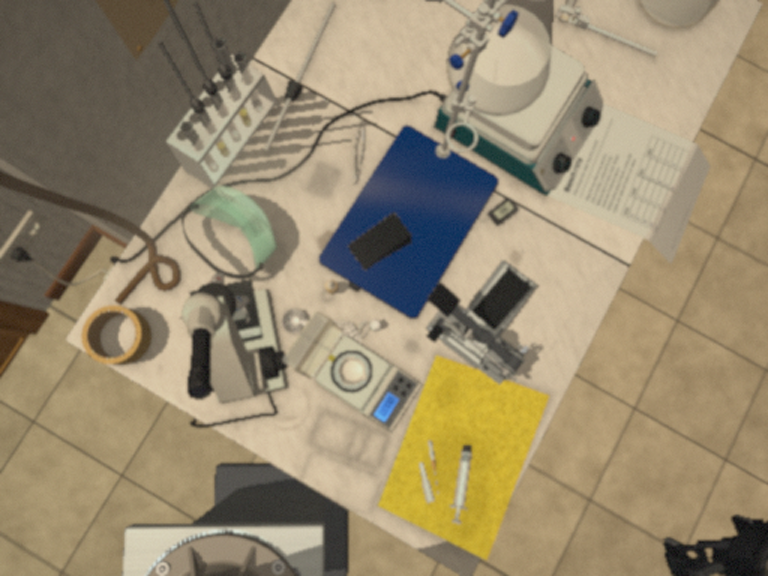

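View pics/wrist0.png

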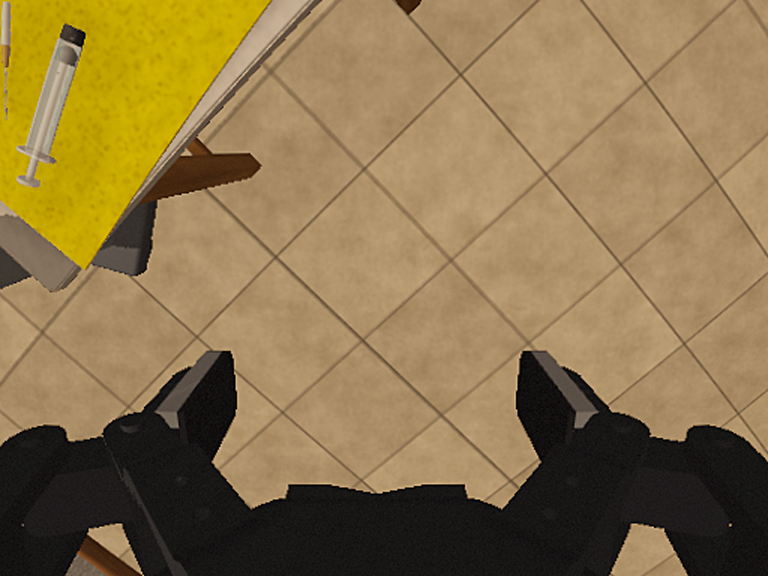

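```bash
python3 - <<'E'
from h import *
f=load('top0'); c=f['color'][160:270,270:380][:,:,::-1]
cv2.imwrite('pics/z1.png',cv2.resize(c,(770,770)[:2],interpolation=cv2.INTER_CUBIC)[:600])
f=load('scene0'); c=f['color'][145:215,230:330][:,:,::-1]
cv2.imwrite('pics/z2.png',cv2.resize(c,(800,560),interpolation=cv2.INTER_CUBIC))
E
```

```text
(no output)
```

View pics/z1.png

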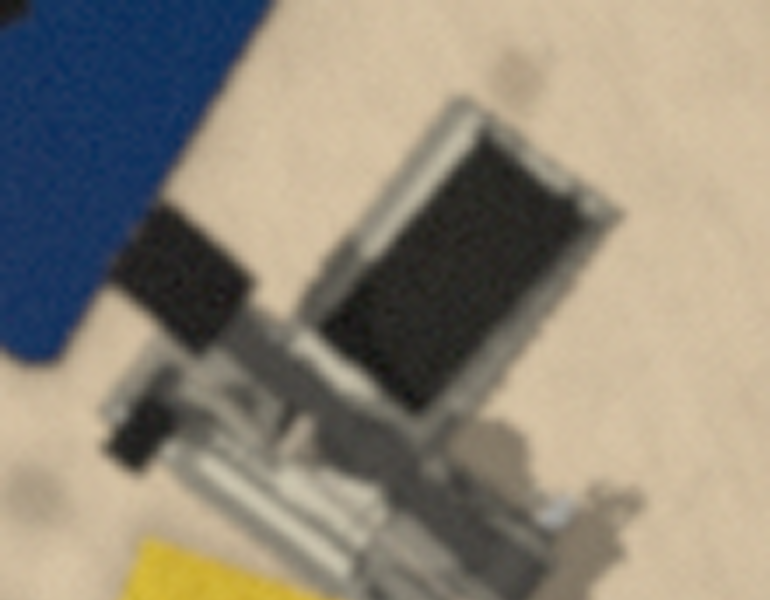

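View pics/z2.png

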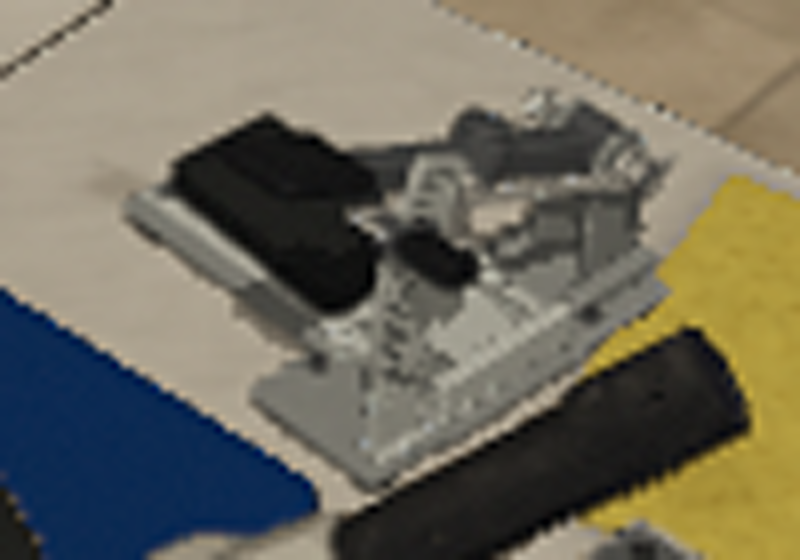

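```bash
cat > g.py <<'E'
from h import *
f=load('top0')
def z1(p): return (np.array(p,float)+.5)/7-.5+[270,160]
W=np.vstack([onz(f,z1([[460,95],[618,212]]),.014),onz(f,z1([[180,279]]),.1415)])[:,:2]
G=np.array([[-37,145],[37,145],[-78.1,0]])/1000
def fit(G,W):
    a=G-G.mean(0);b=W-W.mean(0); th=np.arctan2((a[:,0]*b[:,1]-a[:,1]*b[:,0]).sum(),(a*b).sum())
    R=np.array([[np.cos(th),-np.sin(th)],[np.sin(th),np.cos(th)]]); return th,R,W.mean(0)-R@G.mean(0)
E
python3 - <<'E'
from g import *
th,R,t=fit(G,W); print(th,np.degrees(th),t,'res mm',((G@R.T+t-W)*1000).round(1)); print(W)
pad=onz(f,z1([[487,135],[585,215],[415,410],[318,325]]),.034)[:,:2]
print('pad gauge',((pad-t)@R*1000).round(1),((pad.mean(0)-t)@R*1000).round(1))
print('sizes',np.linalg.norm(np.diff(pad,axis=0),axis=1))
tab=onz(f,z1([[140,433]]),.12)[:,:2]; print('tab',((tab-t)@R*1000).round(1))
E
```

```text
-2.2325697472939092 -127.91682398852974 [ 0.45014774 -0.4053024 ] res mm [[ 0.8  0.7]
 [-0.7 -0.8]
 [-0.1  0.1]]
[[ 0.58643248 -0.46593446]
 [ 0.54253629 -0.52281345]
 [ 0.49825028 -0.3437558 ]]
pad gauge [[-20.6 132.4]
 [ 24.6 130.4]
 [ 17.3  35.5]
 [-28.1  38.8]] [-1.7 84.3]
sizes [0.04522716 0.09515954 0.04550592]
tab [[-58.1 -43.8]]
```

```bash
cat >> g.py <<'E'
th,Rg,tg=fit(G,W)
def g2w(x,y): return Rg@np.array([x,y])/1000+tg
def w2g(p): return Rg.T@(np.array(p)[:2]-tg)*1000
def plan(gx,gy,z,yaw_g,flip=False):
    """yaw_g: jaw axis angle rel gauge x (rad). prints shift in current tool axes, then turn about tool y"""
    s=st(); R=np.array(s['ee_rot']); d=np.r_[g2w(gx,gy),z]-s['tool_pos']
    cur=np.arctan2(R[1,0],R[0,0]); dy=(th+yaw_g-cur+np.pi)%(2*np.pi)-np.pi
    print('now gauge',w2g(s['tool_pos']).round(1),'shift tool xyz mm',(R.T@d*1000).round(1),'turn about tool y',round(-dy,3),'or',round(-dy-np.sign(-dy)*np.pi,3),'yawg',round(cur-th,3), 'J',np.round(s['joint_positions'],2))
E
python3 -c "
from g import *
plan(1.2,122,.16,-.077)"
```

```text
t 0.15 p [ 0.1863 -0.6485  0.2528] F [ 0.08 -0.55  0.64] w 0.0859
now gauge [354.  -58.7] shift tool xyz mm [-61.4  92.8 391.5] turn about tool y 1.019 or -2.123 yawg 0.942 J [ 1.14  0.43  0.07  1.61 -0.03  1.11 -0.07]
```

Emit:
servo_tool(rows="-0.007 0 0.0435 0 100;-0.007 0 0.0435 0 100;-0.007 0.01 0.0435 0 100;-0.007 0.01 0.0435 0 100;-0.007 0.01 0.0435 0 100;-0.007 0.01 0.0435 0 100;-0.007 0.01 0.0435 0 100;-0.007 0.01 0.0435 0 100;-0.0055 0.01 0.0435 0 100;0 0.023 0 0 100")

```text
clock: 1.15
tool_pos: [0.553, -0.4766, 0.1607]
ee_rot: [[0.284, 0.005, 0.959], [-0.959, 0.001, 0.284], [0.0, -1.0, 0.005]]
wrist_force: [1.3, -0.4, 0.2]
width: 0.0854
```

Emit:
servo_tool(rows="0 0 0 0.145 100;0 0 0 0.145 100;0 0 0 0.145 100;0 0 0 0.145 100;0 0 0 0.145 100;0 0 0 0.145 100;0 0 0 0.145 100;0 0 0 0 100;0 0 0 0 100")

```text
clock: 2.05
tool_pos: [0.5457, -0.4813, 0.1601]
ee_rot: [[-0.667, -0.001, 0.745], [-0.745, 0.0, -0.667], [0.0, -1.0, -0.0]]
wrist_force: [-0.6, -0.4, -0.1]
width: 0.0854
```

```bash
python3 -c "
from g import *
plan(1.2,122,.04,-.077); f=grab('wrist','w1');grab('top','t1');print(proj(f,[[*g2w(-37,145),.014],[*g2w(37,145),.014]])*1.5)"
```

```text
t 2.05 p [ 0.5457 -0.4813  0.1601] F [-0.63 -0.4  -0.1 ] w 0.0854
now gauge [  1.2 122.1] shift tool xyz mm [ -0.  120.1  -0. ] turn about tool y 0.008 or -3.133 yawg -0.069 J [ 0.49  0.6   0.22  1.56 -0.15  1.   -1.55]
[[303.18251656 232.56907472]
 [434.04057453 223.62151833]]
```

View pics/w1.png

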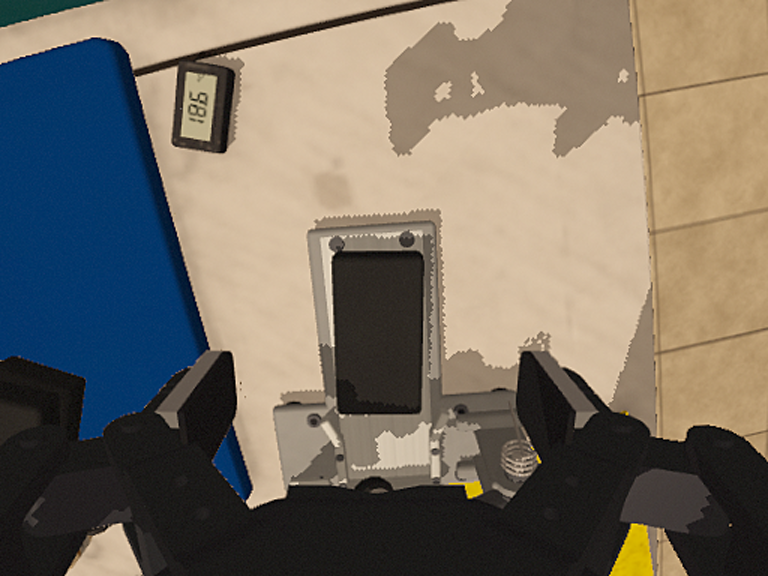

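View pics/t1.png

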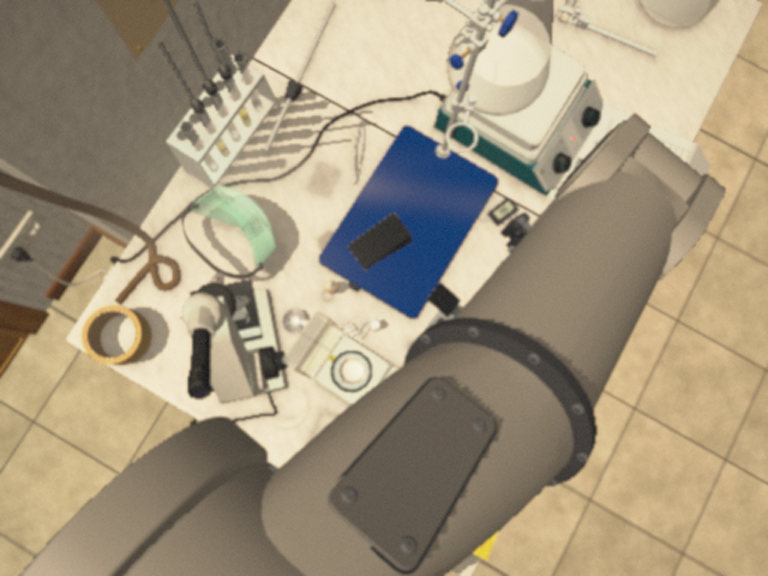

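```bash
python3 -c "
from g import *
f=load('w1')
c=onz(f,np.array([[308,231],[436,223]])/1.5,.014); print([w2g(x).round(1) for x in c])
c=onz(f,np.array([[333,252],[421,252],[422,413],[338,412]])/1.5,.034); print([w2g(x).round(1) for x in c], w2g(c.mean(0)))"
```

```text
[array([-34.2, 145.7]), array([ 38.1, 145.3])]
[array([-19.1, 136.8]), array([ 27.3, 133.6]), array([23.9, 37.6]), array([-25.1,  41.6])] [ 1.74833643 87.40077573]
```

Emit:
servo_tool(rows="0 0.03 0 0 100;0 0.03 0 0 100;0 0.03 0 0 100;0 0.02 0 0 100;0 0.012 0 0 100;0 0 0 0 100;0 0 0 0 70;0 0 0 0 50;0 0 0 0 40;0 0 0 0 40;0 0 0 0 40;0 0 0 0 40", grip_force=25)

```text
clock: 3.35
tool_pos: [0.5462, -0.4821, 0.0399]
ee_rot: [[-0.671, 0.002, 0.742], [-0.742, -0.001, -0.671], [-0.0, -1.0, 0.002]]
wrist_force: [-1.8, 0.5, 7.2]
width: 0.0494
```

```bash
python3 -c "
from g import *
plan(1.2,122,.038,0); f=grab('wrist','w2')"
```

```text
t 3.35 p [ 0.5462 -0.4821  0.0399] F [-1.79  0.46  7.23] w 0.0494
now gauge [  1.5 123. ] shift tool xyz mm [-0.2  1.9 -1. ] turn about tool y -0.073 or 3.068 yawg -0.073 J [ 0.51  0.74  0.19  1.62 -0.18  0.8  -1.54]
```

View pics/w2.png

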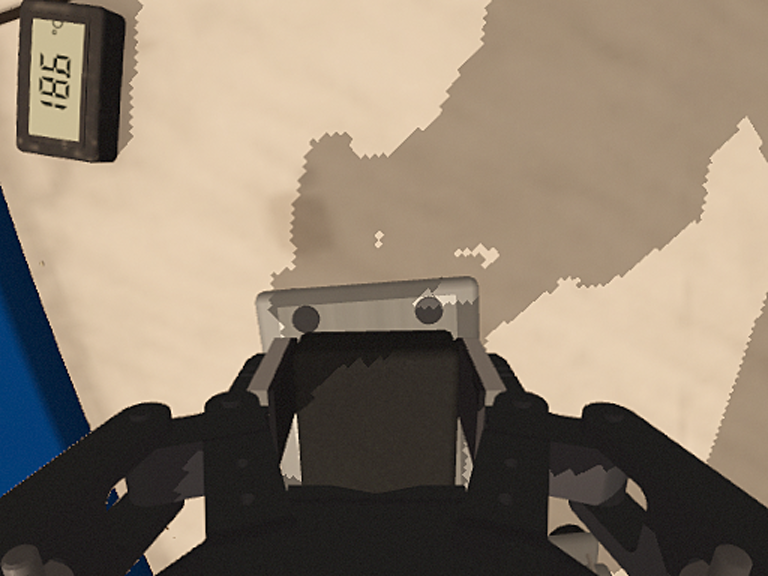

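Emit:
servo_tool(rows="0 -0.0025 0 0 40;0 0 0 0 40")

```text
clock: 3.6
tool_pos: [0.5459, -0.4816, 0.0416]
ee_rot: [[-0.671, 0.001, 0.742], [-0.742, -0.0, -0.671], [-0.0, -1.0, 0.001]]
wrist_force: [-0.3, 0.8, -2.2]
width: 0.0495
```

Emit:
servo_tool(rows="0 0 0 -0.037 40;0 0 0 -0.037 40;0 0 0 0 40;0 0 -0.004 0 40;0 0 -0.006 0 40;0 0 -0.006 0 40;0 0 -0.006 0 40;0 0 -0.006 0 40;0 0 0 0 40")

```text
clock: 4.5
tool_pos: [0.5233, -0.4633, 0.0409]
ee_rot: [[-0.614, -0.0, 0.789], [-0.789, 0.001, -0.614], [-0.001, -1.0, -0.001]]
wrist_force: [0.8, 4.1, -2.3]
width: 0.0494
```

```bash
python3 -c "
from g import *
plan(1,64,.0415,0); f=grab('wrist','w3')"
```

```text
t 4.5 p [ 0.5233 -0.4633  0.0409] F [ 0.77  4.13 -2.32] w 0.0494
now gauge [ 0.8 93.3] shift tool xyz mm [  0.2  -0.5 -29.3] turn about tool y 0.001 or -3.141 yawg 0.001 J [ 0.51  0.7   0.17  1.69 -0.16  0.77 -1.47]
```

View pics/w3.png

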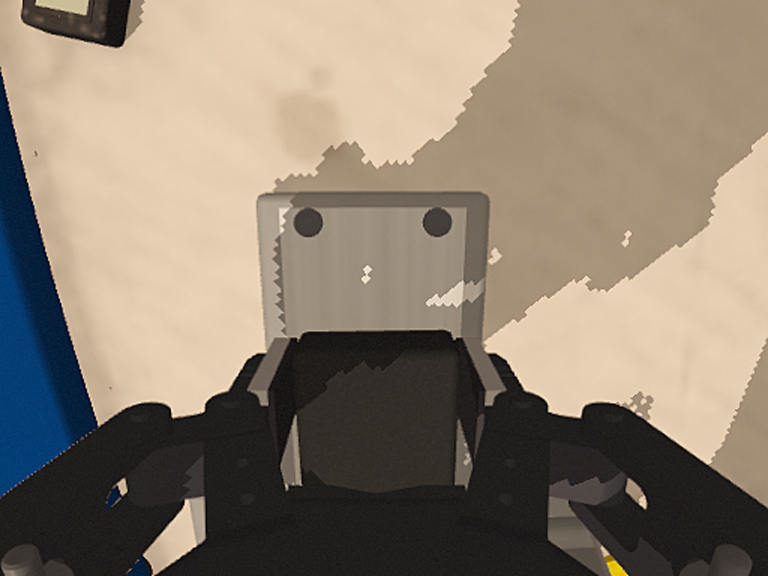

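Emit:
servo_tool(rows="-0.0012 0 0 0 40;0 0 -0.004 0 40;0 0 -0.005 0 40;0 0 -0.005 0 40;0 0 -0.005 0 40;0 0 0 0 40")

```text
clock: 5.15
tool_pos: [0.5086, -0.4514, 0.0409]
ee_rot: [[-0.614, -0.0, 0.789], [-0.789, 0.0, -0.614], [0.0, -1.0, -0.001]]
wrist_force: [1.0, 0.1, -1.9]
width: 0.0497
```

```bash
python3 -c "
from g import *
plan(0,64,.0415,0); s=st(); print(Rg.T@s['wrist_force'][:2])"
```

```text
t 5.15 p [ 0.5086 -0.4514  0.0409] F [ 1.05  0.12 -1.89] w 0.0497
now gauge [ 0.4 74.4] shift tool xyz mm [ -0.4  -0.6 -10.4] turn about tool y 0.0 or -3.141 yawg 0.0 J [ 0.51  0.67  0.17  1.74 -0.15  0.74 -1.48]
t 5.15 p [ 0.5086 -0.4514  0.0409] F [ 1.05  0.12 -1.89] w 0.0497
[-0.74150276  0.75309285]
```

Emit:
servo_tool(rows="0 0 -0.003 0 40;0 0 -0.003 0 40;0 0 -0.002 0 40;0 0 0 0 40")

```text
clock: 5.55
tool_pos: [0.5028, -0.4466, 0.0408]
ee_rot: [[-0.614, -0.0, 0.789], [-0.789, 0.0, -0.614], [-0.0, -1.0, -0.0]]
wrist_force: [0.2, 0.1, -2.3]
width: 0.0494
```

Emit:
servo_tool(rows="0 0 -0.0015 0 40;0 0 -0.0015 0 40;0 0 0 0 40")

```text
clock: 5.85
tool_pos: [0.502, -0.446, 0.0416]
ee_rot: [[-0.614, 0.003, 0.789], [-0.789, -0.002, -0.614], [0.0, -1.0, 0.004]]
wrist_force: [6.0, -4.5, -2.4]
width: 0.0491
```

Emit:
servo_tool(rows="0 0 -0.002 0 40;0 0 0 0 40")

```text
clock: 6.05
tool_pos: [0.5014, -0.446, 0.0423]
ee_rot: [[-0.614, 0.005, 0.789], [-0.789, -0.005, -0.614], [0.001, -1.0, 0.007]]
wrist_force: [10.3, -10.6, -2.8]
width: 0.0494
```

```bash
python3 -c "
from g import *
plan(0,64,.0415,0); f=grab('wrist','w4');print(proj(f,[[*g2w(-25,74),.034],[*g2w(25,74),.034]])*1.5);print(proj(f,[[*g2w(-37,145),.014],[*g2w(37,145),.014]])*1.5)"
```

```text
t 6.05 p [ 0.5014 -0.446   0.0423] F [ 10.34 -10.61  -2.79] w 0.0494
now gauge [ 0.6 65.5] shift tool xyz mm [-0.6  0.8 -1.5] turn about tool y 0.0 or -3.141 yawg 0.0 J [ 0.51  0.66  0.17  1.77 -0.15  0.72 -1.47]
[[283.86390467 352.42253748]
 [454.56345847 352.47889973]]
[[245.52125912 104.11321544]
 [493.27455399 104.05305689]]
```

View pics/w4.png

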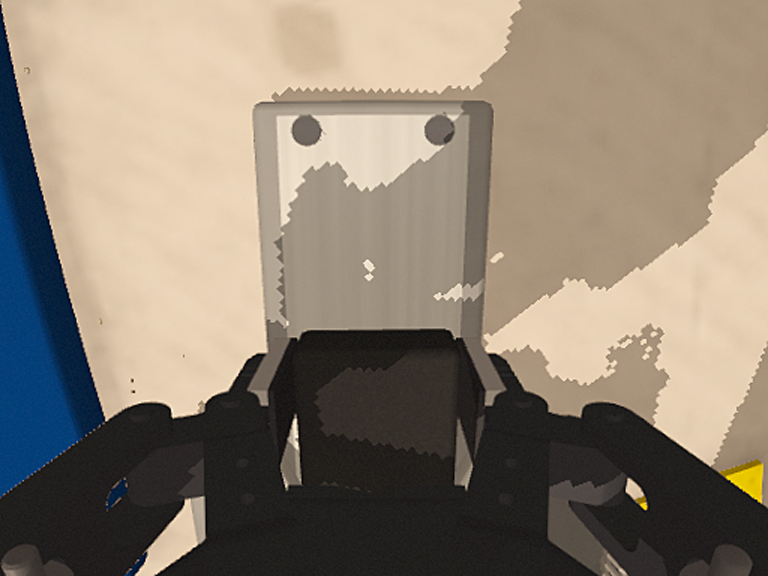

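```bash
python3 -c "
from g import *
f=load('w4')
for y in (74,76,78):print(y,proj(f,[[*g2w(0,y),.014],[*g2w(0,y),.034]])[:,1]*1.5)
c=cv2.resize(f['color'][205:245,190:315][:,:,::-1],(800,256),interpolation=cv2.INTER_CUBIC);cv2.imwrite('pics/z3.png',cv2.convertScaleAbs(c,alpha=2.5))"
```

```text
74 [328.18072859 352.63564421]
76 [322.51881559 346.29230044]
78 [316.8169583  339.89597698]
```

View pics/z3.png

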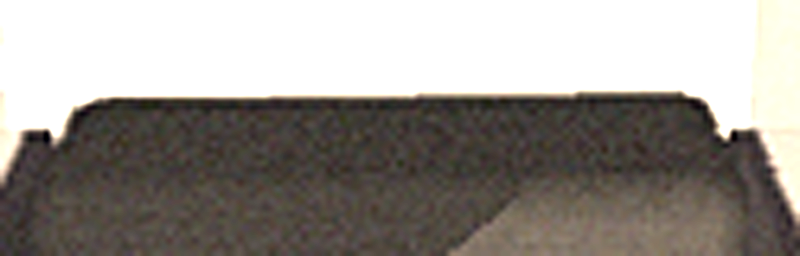

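Emit:
servo_tool(rows="0 0 0.002 0 40;0 0 0 0 60;0 0 0 0 80;0 0 0 0 90;0 0 0 0 90;0 -0.03 0 0 90;0 -0.04 0 0 90;0 -0.04 0 0 50;0 -0.045 0 0 0;0 0 0 0 0")

```text
clock: 7.1
tool_pos: [0.5025, -0.4468, 0.2023]
ee_rot: [[-0.614, 0.007, 0.789], [-0.789, -0.005, -0.614], [-0.0, -1.0, 0.009]]
wrist_force: [0.2, -0.4, -0.4]
width: 0.0337
```

```bash
python3 -c "
from g import *
plan(-80,0,.185,0); f=grab('wrist','w5');print(proj(f,[[*g2w(-25,74),.034],[*g2w(0,74),.014],[*g2w(25,74),.034]])*1.5);print(proj(f,[[*g2w(-37,145),.014],[*g2w(37,145),.014]])*1.5)"
```

```text
t 7.1 p [ 0.5025 -0.4468  0.2023] F [ 0.24 -0.44 -0.42] w 0.0337
now gauge [ 0.6 66.8] shift tool xyz mm [-80.6  16.7 -67. ] turn about tool y 0.0 or -3.142 yawg 0.0 J [ 0.48  0.47  0.21  1.67 -0.11  1.   -1.51]
[[332.35573891 249.60924203]
 [372.99551628 243.63112864]
 [413.27471403 249.62823226]]
[[313.71704135 132.01153117]
 [432.05884822 132.01353067]]
```

View pics/w5.png

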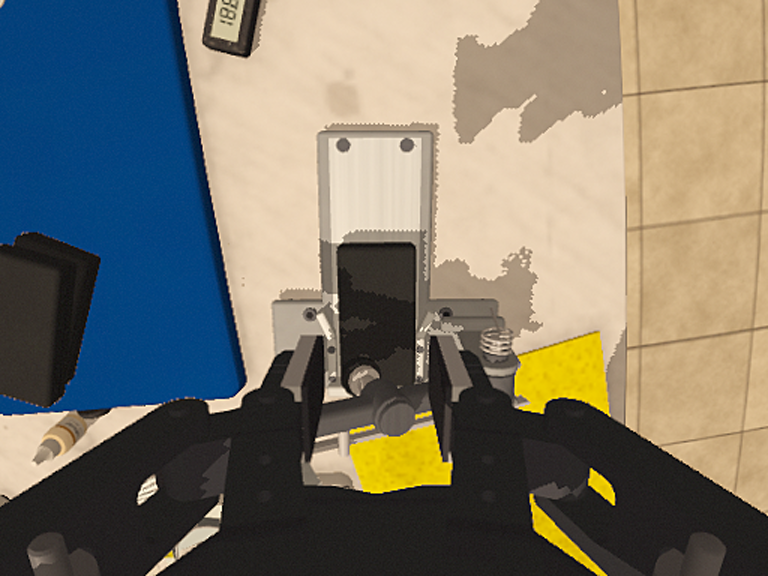

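Emit:
servo_tool(rows="-0.02 0 -0.017 0 0;-0.02 0 -0.017 0 0;-0.02 0 -0.017 0 0;-0.0205 0 -0.016 0 0;0 0.017 0 0 0;0 0 0 0 0;0 0 0 0 0")

```text
clock: 7.85
tool_pos: [0.4967, -0.3405, 0.1783]
ee_rot: [[-0.614, -0.001, 0.789], [-0.789, 0.001, -0.614], [0.0, -1.0, -0.001]]
wrist_force: [-0.1, -0.7, 0.9]
width: -0.0001
```

```bash
python3 -c "
from g import *
plan(-80,0,.185,0); f=grab('scene','s2');c=f['color'][120:220,215:345][:,:,::-1]
cv2.imwrite('pics/z4.png',cv2.resize(c,(780,600),interpolation=cv2.INTER_CUBIC))"
```

```text
t 7.85 p [ 0.4967 -0.3405  0.1783] F [-0.07 -0.7   0.93] w -0.0001
now gauge [-79.8  -3.1] shift tool xyz mm [-0.2 -6.7  3.1] turn about tool y 0.0 or -3.142 yawg 0.0 J [ 0.34  0.39  0.19  1.85 -0.09  0.91 -1.66]
```

View pics/z4.png

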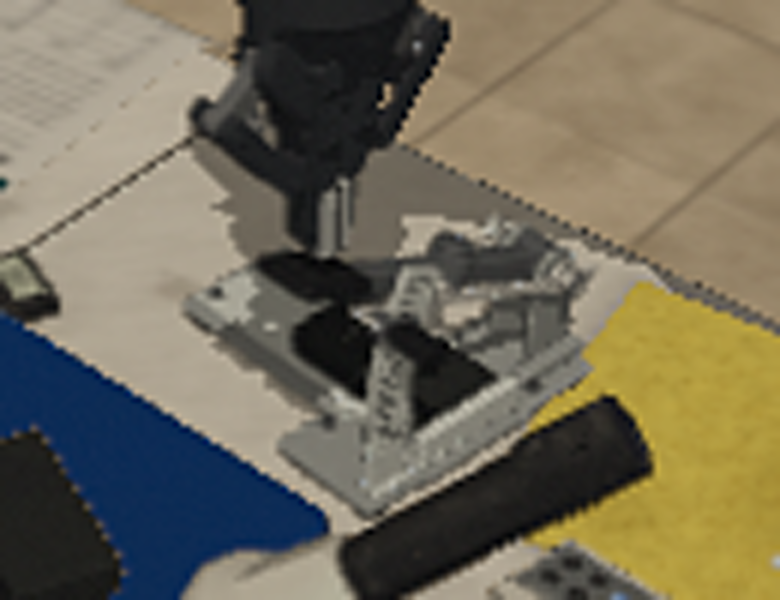

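Emit:
servo_tool(rows="0 0.004 0.003 0 0;0 0.005 0 0 0;0 0.005 0 0 0;-0.002 0.005 0 0 0;-0.002 0.005 0 0 0;0 0 0 0 0")

```text
clock: 8.5
tool_pos: [0.502, -0.3387, 0.1541]
ee_rot: [[-0.614, -0.001, 0.789], [-0.789, 0.0, -0.614], [0.0, -1.0, -0.001]]
wrist_force: [-0.6, -2.6, 2.1]
width: 0.0002
```

Emit:
servo_tool(rows="-0.002 0.005 0 0 0;-0.002 0.005 0 0 0;-0.001 0.005 0 0 0;0 0 0 0 0")

```text
clock: 8.9
tool_pos: [0.5052, -0.3346, 0.1391]
ee_rot: [[-0.614, -0.0, 0.789], [-0.789, 0.0, -0.614], [-0.0, -1.0, -0.001]]
wrist_force: [0.1, -1.8, 2.8]
width: -0.0
```

Emit:
servo_tool(rows="-0.001 0.004 0 0 0;-0.001 0.004 0 0 0;0 0 0 0 0")

```text
clock: 9.2
tool_pos: [0.5065, -0.3331, 0.1314]
ee_rot: [[-0.614, -0.0, 0.789], [-0.789, 0.0, -0.614], [-0.0, -1.0, -0.0]]
wrist_force: [0.3, 0.4, 4.7]
width: 0.0002
```

Emit:
servo_tool(rows="-0.001 0.003 0 0 0;-0.001 0.003 0 0 0;0 0 0 0 0")

```text
clock: 9.5
tool_pos: [0.5075, -0.332, 0.1257]
ee_rot: [[-0.614, -0.0, 0.789], [-0.789, -0.0, -0.614], [0.0, -1.0, 0.0]]
wrist_force: [-1.8, 0.1, 8.8]
width: -0.0003
```

Emit:
servo_tool(rows="-0.0005 0.003 0 0 0;0 0 0 0 0")

```text
clock: 9.7
tool_pos: [0.5079, -0.3317, 0.123]
ee_rot: [[-0.614, 0.0, 0.789], [-0.789, -0.0, -0.614], [0.0, -1.0, 0.0]]
wrist_force: [-3.0, 1.4, 12.6]
width: 0.0003
```

Emit:
servo_tool(rows="0 0.001 0 0 0;0 0 0 0 0;0 0 0 0 0;0 0 0 0 0;0 0 0 0 0;0 0 0 0 0")

```text
clock: 10.3
tool_pos: [0.5079, -0.3316, 0.1223]
ee_rot: [[-0.614, 0.0, 0.789], [-0.789, -0.0, -0.614], [-0.0, -1.0, 0.0]]
wrist_force: [-3.2, 2.3, 14.2]
width: 0.0004
```

Emit:
servo_tool(rows="0.001 -0.004 0 0 0;0.002 -0.006 0 0 0;0.002 -0.006 0 0 0;0.002 -0.007 0 0 0;0.002 -0.007 0 0 0;0.002 -0.007 0 0 0;0.002 -0.007 0 0 0;0 -0.015 0 0 0;0 -0.025 0 0 0;0 -0.025 0 0 0;0 -0.025 0 0 0;0 0 0 0 0")

```text
clock: 11.5
tool_pos: [0.5011, -0.3423, 0.2601]
ee_rot: [[-0.614, 0.005, 0.789], [-0.789, -0.002, -0.614], [-0.001, -1.0, 0.005]]
wrist_force: [-0.1, 0.1, 0.1]
width: 0.0001
```

```bash
python3 -c "
from g import *
plan(-80,-150,.2,0); f=grab('wrist','w6');f=grab('scene','s3');c=f['color'][120:220,215:345][:,:,::-1]
cv2.imwrite('pics/z5.png',cv2.resize(c,(780,600),interpolation=cv2.INTER_CUBIC))"
```

```text
t 11.5 p [ 0.5011 -0.3423  0.2601] F [-0.13  0.11  0.14] w 0.0001
now gauge [-81.1   1.5] shift tool xyz mm [   1.    59.3 -151.8] turn about tool y 0.001 or -3.141 yawg 0.001 J [ 0.33  0.31  0.2   1.77 -0.07  1.07 -1.67]
```

View pics/z5.png

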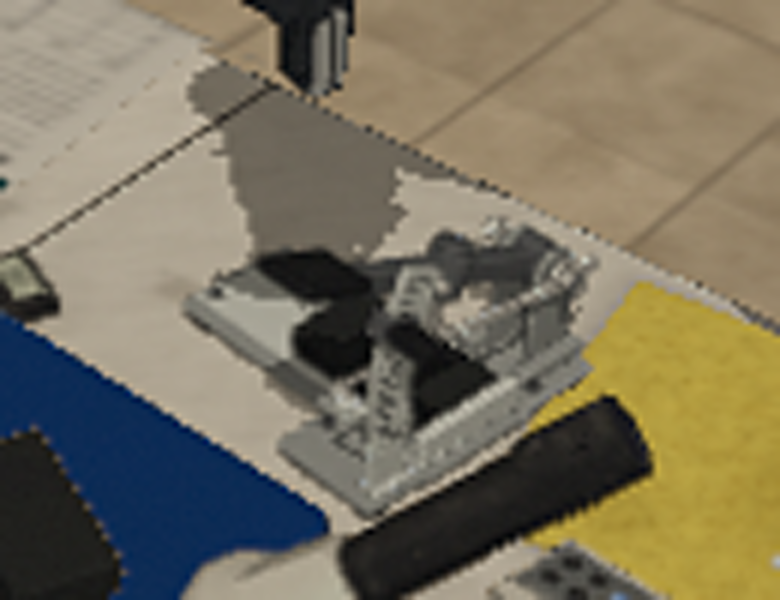

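View pics/w6.png

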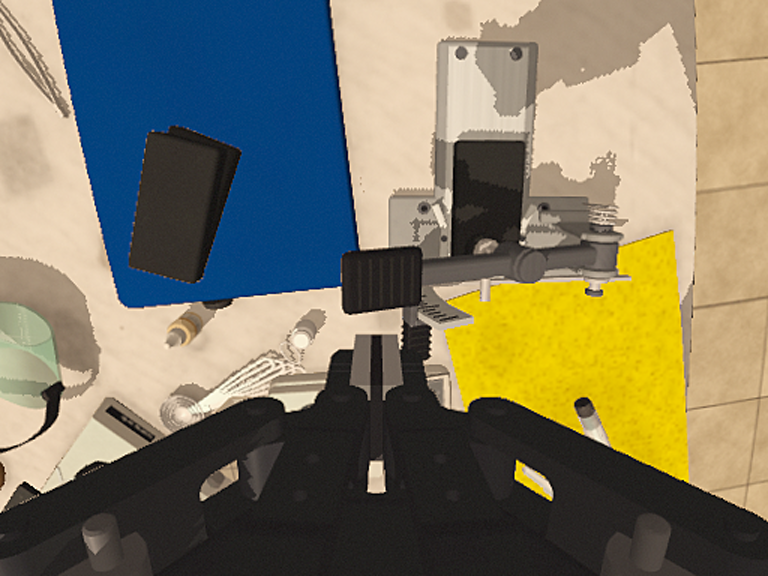

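Emit:
servo_tool(rows="0.007 0 -0.026 -0.15 100;0.007 0 -0.026 -0.15 100;0.007 0 -0.025 -0.15 100;0 0 0 -0.15 100;0 0 0 -0.15 100;0 0 0 -0.15 100;0 0 0 -0.15 100;0 0 0 -0.15 100;0 0 0 -0.15 100;0 0 0 -0.15 100;0 0 0 -0.15 100;0 0 0 -0.15 100")

```text
clock: 12.8
tool_pos: [0.4227, -0.3219, 0.2551]
ee_rot: [[0.911, -0.001, 0.413], [-0.413, 0.001, 0.911], [-0.002, -1.0, 0.0]]
wrist_force: [1.0, -0.4, 0.1]
width: 0.0855
```

Emit:
servo_tool(rows="0 0 0 -0.15 100;0 0 0 -0.15 100;0 0 0 -0.15 100;0 0 0 -0.15 100;0 0 0 -0.15 100;0 0 0 -0.15 100;0 0 0 -0.15 100;0 0 0 -0.15 100;0 0 0 -0.14 100;0 0 0 0 100;0 0 0 0 100")

```text
clock: 13.9
tool_pos: [0.4228, -0.3222, 0.2554]
ee_rot: [[0.619, -0.001, -0.785], [0.785, 0.001, 0.619], [0.0, -1.0, 0.001]]
wrist_force: [-0.1, 0.5, 0.6]
width: 0.0856
```

```bash
python3 -c "
from g import *
plan(-60,-75,.165,np.pi); f=grab('wrist','w7')"
```

```text
t 13.9 p [ 0.4228 -0.3222  0.2554] F [-0.14  0.5   0.61] w 0.0856
now gauge [-48.7 -72.6] shift tool xyz mm [11.2 90.4  2.3] turn about tool y -0.006 or 3.136 yawg 3.136 J [ 0.69  0.2  -0.18  1.91  0.04  1.03  1.39]
```

View pics/w7.png

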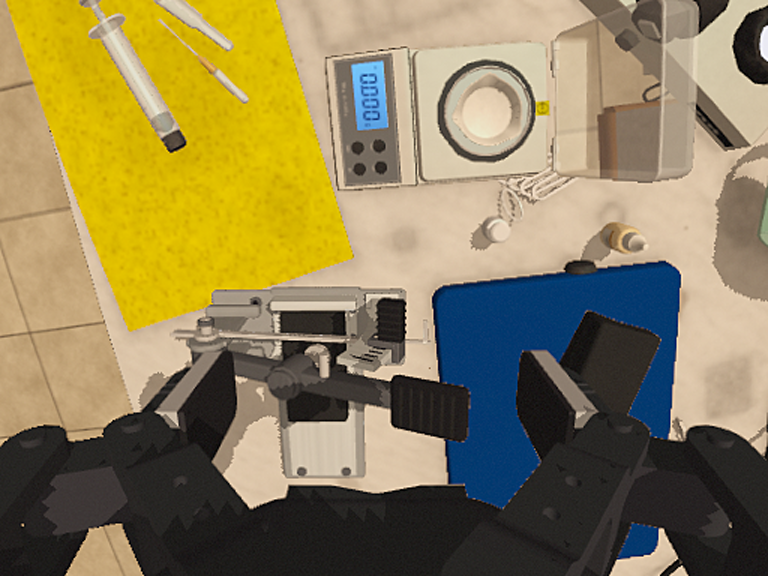

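Emit:
servo_tool(rows="0.006 0.03 0 -0.006 100;0.005 0.03 0 0 100;0 0.015 0 0 100;0 0 0 0 100;0 0 0 0 100")

```text
clock: 14.45
tool_pos: [0.4299, -0.3137, 0.1812]
ee_rot: [[0.612, -0.0, -0.791], [0.791, 0.0, 0.612], [0.0, -1.0, 0.0]]
wrist_force: [0.6, 0.0, 0.7]
width: 0.0856
```

```bash
python3 -c "
from g import *
plan(-60,-75,.165,np.pi); f=grab('wrist','w8')
c=f['color'][170:280,130:330][:,:,::-1]
cv2.imwrite('pics/z8.png',cv2.resize(c,(800,440),interpolation=cv2.INTER_CUBIC))
"
```

```text
t 14.45 p [ 0.4299 -0.3137  0.1812] F [0.56 0.04 0.71] w 0.0856
now gauge [-59.8 -72.2] shift tool xyz mm [ 0.2 16.2  2.8] turn about tool y 0.003 or -3.138 yawg 3.145 J [ 0.66  0.28 -0.18  1.99  0.07  0.88  1.36]
```

View pics/w8.png

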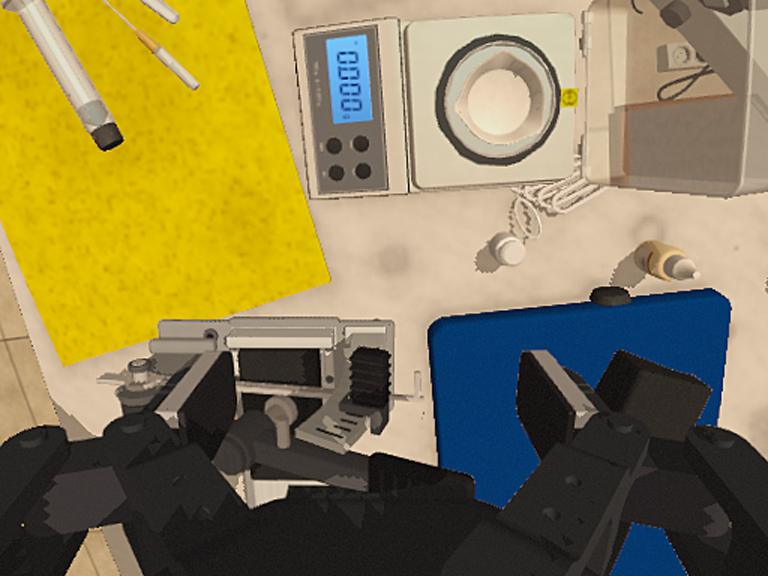

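View pics/z8.png

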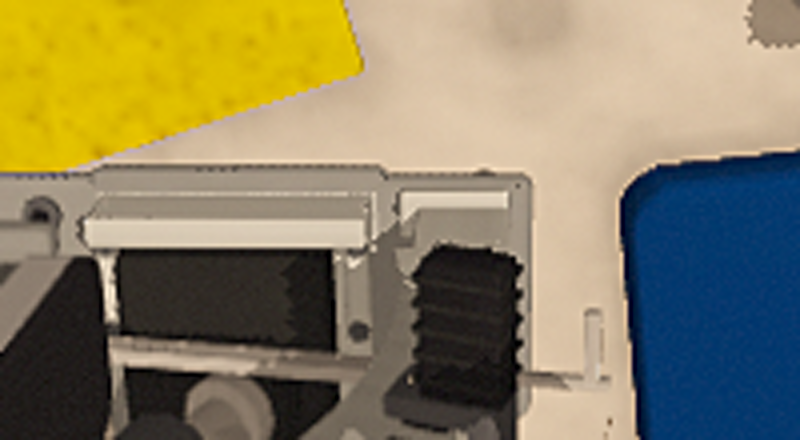

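```bash
python3 -c "
from g import *
f=load('w7')
c=f['color'][180:260,110:310][:,:,::-1]
cv2.imwrite('pics/z7.png',cv2.resize(c,(800,320),interpolation=cv2.INTER_CUBIC))
"
```

```text
(no output)
```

View pics/z7.png

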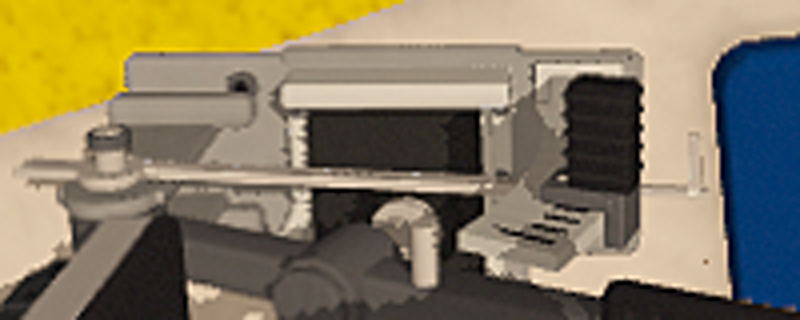

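```bash
cat > m.py <<'E'
from g import *
f7,f8=load('w7'),load('w8')
def u7(p): return (np.array(p,float)+.5)/4-.5+[110,180]
def u8(p): return (np.array(p,float)+.5)/4-.5+[130,170]
def tri(obs):
    A=np.zeros((3,3));b=np.zeros(3);L=[]
    for f,uv in obs:
        o,d=ray(f,[uv]); d=d[0]/np.linalg.norm(d[0]); P=np.eye(3)-np.outer(d,d);A+=P;b+=P@o;L.append((o,P))
    X=np.linalg.solve(A,b); return np.r_[w2g(X),X[2]*1000],[round(np.linalg.norm(P@(X-o))*1000,2) for o,P in L]
def ony(f,uv,y):
    o,d=ray(f,[uv]); o3=np.r_[w2g(o),o[2]*1000]; d3=np.r_[Rg.T@d[0][:2],d[0][2]]; return o3+d3*((y-o3[1])/d3[1])
def ang(X): 
    return 'r %.1f v %.3f'%(np.hypot(70-X[0],X[2]-68),.4-np.arctan2(X[2]-68,70-X[0]))
E
python3 - <<'E'
from m import *
for n,a,b in (('bend',(697,188),(600,381)),('tip',(694,132),(593,312)),('tabL',(570,78),(420,252)),('tabR',(640,80),(520,254))):
    X,r=tri([(f7,u7(a)),(f8,u8(b))]); print(n,X.round(1),r,ang(X))
    if n=='bend':
        for f,u in((f7,u7(a)),(f8,u8(b))): Y=ony(f,u,-18);print(Y.round(1),ang(Y))
    if n[:3]=='tab':
        for f,u in((f7,u7(a)),(f8,u8(b))): Y=ony(f,u,-57);print(Y.round(1),ang(Y))
E
```

```text
bend [-79.9 -20.7  89.8] [np.float64(0.48), np.float64(0.48)] r 151.5 v 0.256
[-80.2 -18.   83.1] r 150.9 v 0.300
[-80.9 -18.   85. ] r 151.9 v 0.288
tip [-78.3 -36.   92.1] [np.float64(0.17), np.float64(0.17)] r 150.2 v 0.239
tabL [-48.5 -55.6 110.4] [np.float64(0.26), np.float64(0.26)] r 125.8 v 0.057
[-48.7 -57.  115.3] r 127.8 v 0.021
[-48.4 -57.  113.3] r 126.8 v 0.034
tabR [-64.5 -53.3 105.4] [np.float64(0.17), np.float64(0.17)] r 139.6 v 0.129
[-63.7 -57.  116.9] r 142.3 v 0.049
[-64.4 -57.  114. ] r 142.1 v 0.070
```

Emit:
servo_tool(rows="0 0 0 0 0;0 0 0 0 0;0 0 0 0 0;0 0 0 0 0;0 0 0 0 0;0 0 0 0 0;-0.003 0 -0.01 0 0;-0.003 0 -0.009 0 0;0 0.015 0 0 0;0 0.015 0 0 0;0 0 0 0 0")

```text
clock: 15.6
tool_pos: [0.4408, -0.3302, 0.1491]
ee_rot: [[0.611, -0.002, -0.792], [0.792, 0.002, 0.611], [-0.0, -1.0, 0.003]]
wrist_force: [-0.4, 0.8, -0.2]
width: -0.0002
```

```bash
python3 -c "
from g import *
plan(-54,-53,.147,np.pi); f=grab('wrist','w9');f=grab('scene','s9');c=f['color'][120:220,215:345][:,:,::-1]
cv2.imwrite('pics/z9.png',cv2.resize(c,(780,600),interpolation=cv2.INTER_CUBIC))"
```

```text
t 15.6 p [ 0.4408 -0.3302  0.1491] F [-0.43  0.84 -0.23] w -0.0002
now gauge [-53.5 -53.6] shift tool xyz mm [ 0.5  2.1 -0.6] turn about tool y 0.005 or -3.137 yawg 3.146 J [ 0.67  0.35 -0.17  1.97  0.08  0.83  1.37]
```

View pics/z9.png

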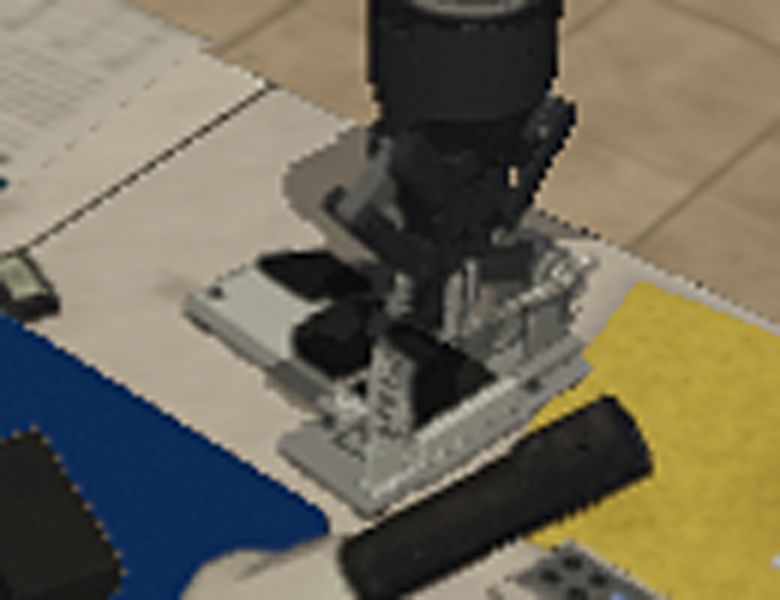

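View pics/w9.png

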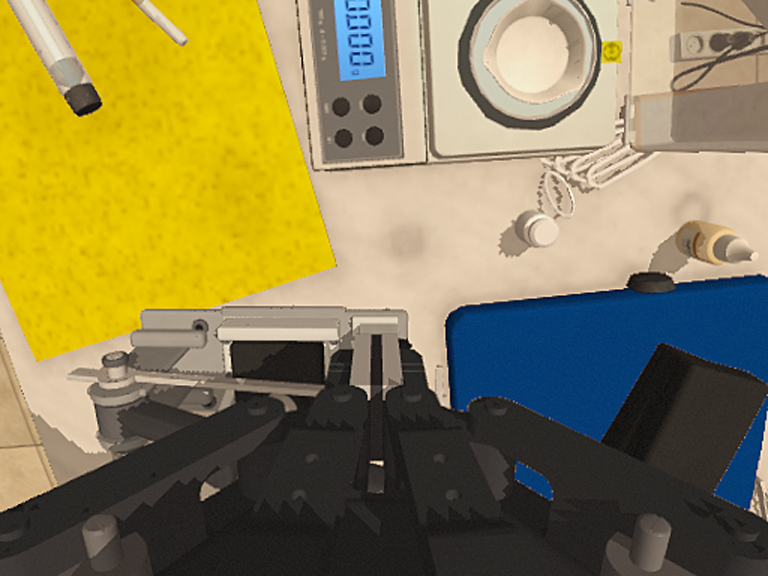

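Emit:
servo_tool(rows="0 0.005 0 0 0;0.0005 0.004 0 0 0;0.0005 0.004 0 0 0;0.0005 0.004 0 0 0;0 0 0 0 0")

```text
clock: 16.2
tool_pos: [0.442, -0.3286, 0.1333]
ee_rot: [[0.61, -0.001, -0.792], [0.792, 0.0, 0.61], [0.0, -1.0, 0.001]]
wrist_force: [0.0, 0.4, -0.3]
width: 0.0004
```

Emit:
servo_tool(rows="0.001 0.004 0 0 0;0.001 0.004 0 0 0;0.001 0.004 0 0 0;0.001 0.004 0 0 0;0 0 0 0 0")

```text
clock: 16.7
tool_pos: [0.4444, -0.3254, 0.1171]
ee_rot: [[0.61, -0.001, -0.792], [0.792, 0.001, 0.61], [-0.0, -1.0, 0.001]]
wrist_force: [0.0, 0.0, -0.1]
width: 0.0001
```

```bash
python3 -c "
from g import *
plan(-58,-53,.11,np.pi); f=grab('wrist','w10')"
```

```text
t 16.7 p [ 0.4444 -0.3254  0.1171] F [ 0.    0.   -0.07] w 0.0001
now gauge [-59.5 -53.7] shift tool xyz mm [-1.5  7.1 -0.7] turn about tool y 0.005 or -3.136 yawg 3.147 J [ 0.65  0.4  -0.17  1.99  0.09  0.76  1.34]
```

View pics/w10.png

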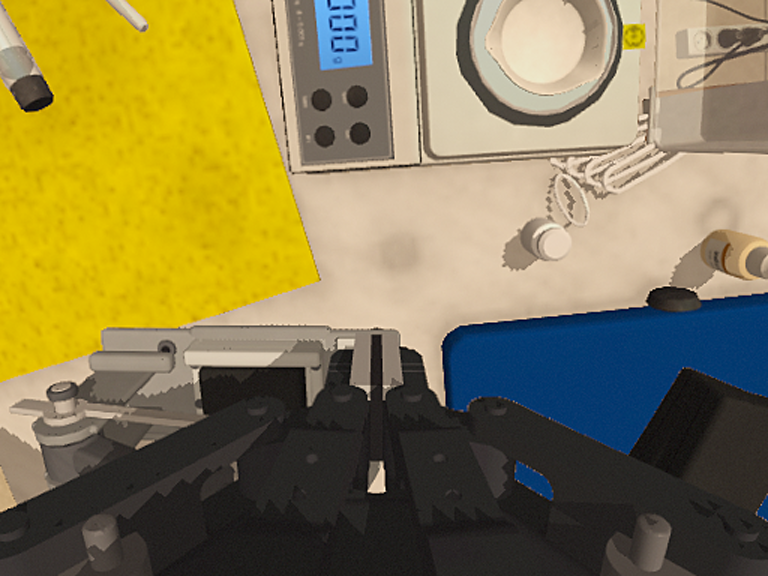

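```bash
python3 -c "
from g import *
f=grab('scene','s10');c=f['color'][130:210,250:354][:,:,::-1]
cv2.imwrite('pics/z10.png',cv2.resize(c,(780,600),interpolation=cv2.INTER_CUBIC))
f=load('w10');c=f['color'][215:285,190:330][:,:,::-1]
cv2.imwrite('pics/z10w.png',cv2.convertScaleAbs(cv2.resize(c,(800,400),interpolation=cv2.INTER_CUBIC),alpha=2))"
```

```text
(no output)
```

View pics/z10.png

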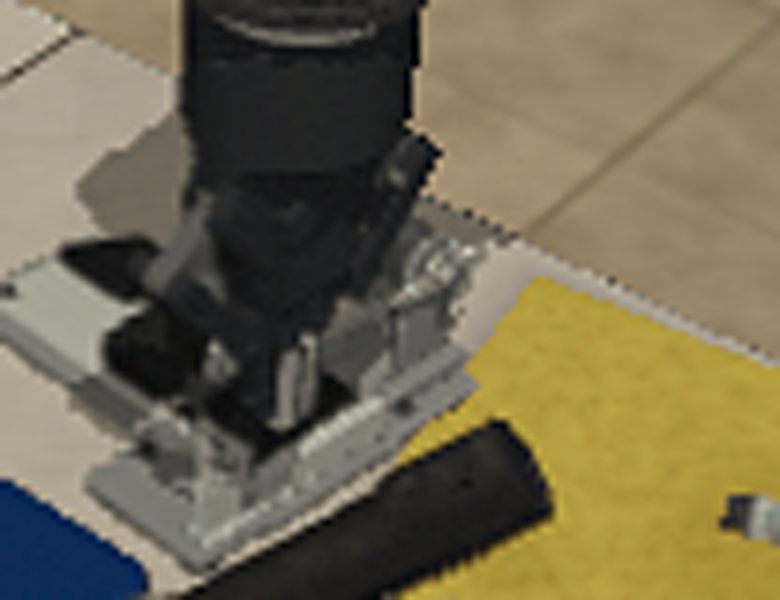

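View pics/z10w.png

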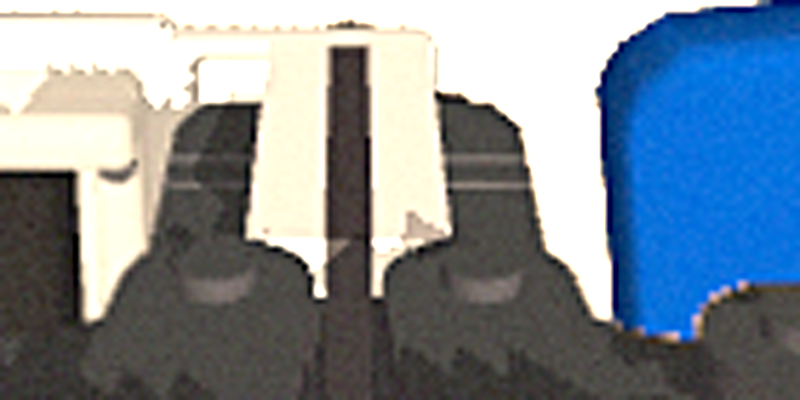

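Emit:
servo_tool(rows="0 -0.03 0 0 0;0 -0.034 0 0 0;0 0 0.019 0 100;0 0 0 0 100;0 0 0 0 100;0 0 0 0 100;0 0 0 0 100;0 0 0 0 100;0 0 0 0 100")

```text
clock: 17.7
tool_pos: [0.4296, -0.3141, 0.1816]
ee_rot: [[0.611, -0.0, -0.792], [0.792, 0.0, 0.611], [0.0, -1.0, 0.0]]
wrist_force: [0.2, -0.6, -0.1]
width: 0.0855
```

```bash
python3 -c "
from g import *
plan(-58,-53,.11,np.pi); f=grab('wrist','w11')
c=f['color'][170:270,130:330][:,:,::-1]
cv2.imwrite('pics/z11.png',cv2.resize(c,(800,400),interpolation=cv2.INTER_CUBIC))
"
```

```text
t 17.7 p [ 0.4296 -0.3141  0.1816] F [ 0.21 -0.56 -0.12] w 0.0855
now gauge [-59.3 -72.3] shift tool xyz mm [ -1.4  71.6 -19.3] turn about tool y 0.005 or -3.137 yawg 3.147 J [ 0.67  0.28 -0.18  1.99  0.07  0.88  1.36]
```

View pics/z11.png

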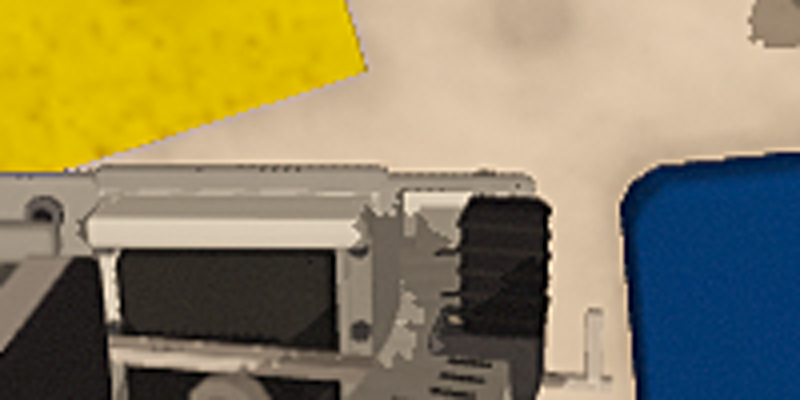

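```bash
cat >> m.py <<'E'
def P3(r,n,y,v):
    a=.4-v; x=70-r*np.cos(a)+n*np.sin(a); z=68+r*np.sin(a)+n*np.cos(a); return np.r_[g2w(x,y),z/1000]
def zz(f,X,off): return ((proj(f,[X])[0]-off+.5)*4-.5).round(0)
E
python3 - <<'E'
from m import *
f=load('w11')
for v in (.18,.2,.22,.24,.26,.28,.3):
    print(v,'tab',*[zz(f,P3(r,1.5,y,v),[130,170]) for r,y in((127.5,-57),(142.5,-57),(142.5,-31))],'bend',zz(f,P3(150,0,-18,v),[130,170]),'tipend',zz(f,P3(150,0,-36,v),[130,170]))
E
```

```text
0.18 tab [460. 214.] [546. 222.] [543. 359.] bend [585. 424.] tipend [587. 334.]
0.2 tab [464. 209.] [549. 215.] [546. 351.] bend [587. 416.] tipend [590. 326.]
0.22 tab [467. 203.] [551. 209.] [548. 344.] bend [589. 407.] tipend [592. 319.]
0.24 tab [470. 198.] [553. 203.] [550. 337.] bend [590. 399.] tipend [593. 311.]
0.26 tab [472. 193.] [555. 198.] [552. 329.] bend [591. 391.] tipend [594. 304.]
0.28 tab [474. 188.] [557. 192.] [554. 322.] bend [592. 383.] tipend [595. 297.]
0.3 tab [476. 183.] [558. 186.] [555. 316.] bend [592. 375.] tipend [595. 290.]
```

Emit:
servo_tool(rows="0 0 0 0 0;0 0 0 0 0;0 0 0 0 0;0 0 0 0 0;0 0 0 0 0;0 0 -0.019 0 0;0 0.025 0 0 0;0 0.025 0 0 0;-0.001 0.01 0 0 0;0 0.005 0 0 0;0 0.0046 0 0 0;0 0 0 0 0")

```text
clock: 18.95
tool_pos: [0.4442, -0.3265, 0.1125]
ee_rot: [[0.611, 0.0, -0.792], [0.792, -0.0, 0.611], [0.0, -1.0, -0.0]]
wrist_force: [-0.7, 0.0, -0.4]
width: 0.0001
```

Emit:
servo_tool(rows="0 0 0 0 0;0 -0.03 0 0 0;0 -0.0396 0 0 0;0 0 0.019 0 100;0 0 0 0 100;0 0 0 0 100;0 0 0 0 100;0 0 0 0 100;0 0 0 0 100;0 0 0 0 100")

```text
clock: 19.95
tool_pos: [0.429, -0.3149, 0.1815]
ee_rot: [[0.611, -0.0, -0.792], [0.792, 0.0, 0.611], [0.0, -1.0, 0.0]]
wrist_force: [0.1, -0.3, 0.0]
width: 0.0853
```

```bash
cat >> m.py <<'E'
def look(tag):
    f=grab('wrist',tag); c=f['color'][170:270,130:330][:,:,::-1]
    cv2.imwrite(f'pics/z{tag}.png',cv2.resize(c,(800,400),interpolation=cv2.INTER_CUBIC))
    for v in (.22,.24,.26,.28,.3):
        print(v,'tab',*[zz(f,P3(r,1.5,y,v),[130,170]) for r,y in((127.5,-57),(142.5,-57),(142.5,-31))],'bend',zz(f,P3(150,0,-18,v),[130,170]),'tipend',zz(f,P3(150,0,-36,v),[130,170]))
E
python3 -c "
from m import *
st();look('w12')"
```

```text
t 19.95 p [ 0.429  -0.3149  0.1815] F [ 0.05 -0.31  0.05] w 0.0853
0.22 tab [472. 203.] [557. 210.] [554. 344.] bend [594. 408.] tipend [597. 319.]
0.24 tab [475. 198.] [559. 204.] [556. 337.] bend [595. 399.] tipend [599. 311.]
0.26 tab [478. 193.] [561. 198.] [558. 330.] bend [597. 391.] tipend [600. 304.]
0.28 tab [480. 188.] [562. 192.] [559. 323.] bend [597. 383.] tipend [600. 297.]
0.3 tab [481. 183.] [563. 187.] [560. 316.] bend [598. 375.] tipend [601. 290.]
```

View pics/zw12.png

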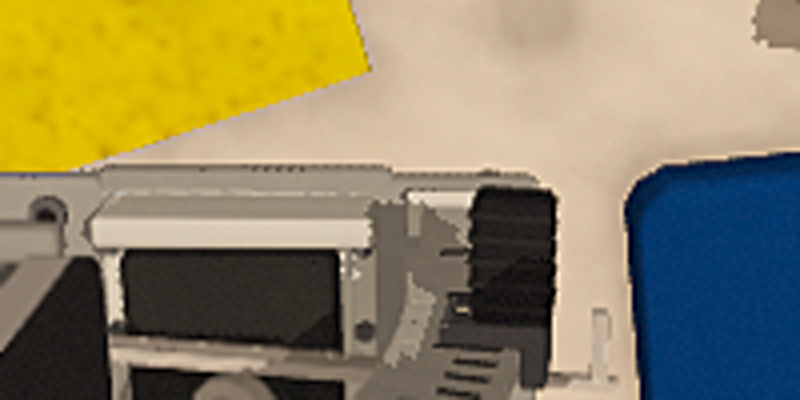

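Emit:
servo_tool(rows="0.037 0 0 0 100;0.037 0 0 0 100;0.036 0 0 0 100;0 0 0 0 100;0 0 0 0 100;0 0 0 0 100")

```text
clock: 20.6
tool_pos: [0.4956, -0.2285, 0.1817]
ee_rot: [[0.611, -0.0, -0.791], [0.791, -0.0, 0.611], [-0.0, -1.0, 0.0]]
wrist_force: [-0.7, -1.0, 0.3]
width: 0.0855
```

```bash
python3 -c "
from m import *
plan(-60,-73,.18,np.pi);f=grab('wrist','w13')
c=f['color'][170:270,50:200][:,:,::-1]
cv2.imwrite('pics/z13.png',cv2.resize(c,(800,533),interpolation=cv2.INTER_CUBIC))"
```

```text
t 20.6 p [ 0.4956 -0.2285  0.1817] F [-0.69 -1.01  0.34] w 0.0855
now gauge [-167.4  -72.8] shift tool xyz mm [-107.3    1.7    0.6] turn about tool y 0.004 or -3.138 yawg 3.146 J [ 0.51  0.31 -0.23  1.95  0.09  0.89  1.14]
```

View pics/w13.png

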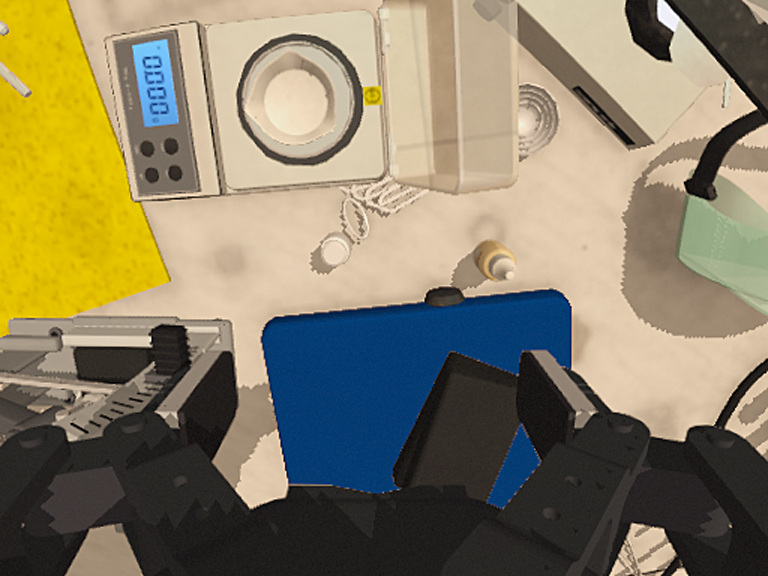

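View pics/z13.png

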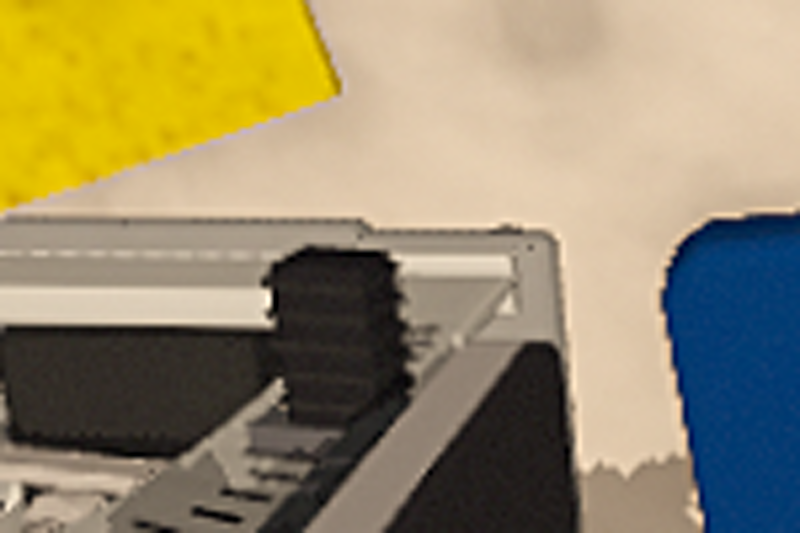

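Emit:
servo_tool(rows="0 0 -0.02 0 100;0 0 -0.02 0 100;0 0 0 0 100;0 0 0 0 100")

```text
clock: 21.05
tool_pos: [0.5271, -0.2529, 0.1815]
ee_rot: [[0.612, -0.001, -0.791], [0.791, 0.0, 0.612], [-0.0, -1.0, 0.001]]
wrist_force: [0.3, 1.6, 0.5]
width: 0.0857
```

```bash
python3 -c "
from m import *
plan(-60,-73,.18,np.pi);f=grab('wrist','w14')
c=f['color'][120:220,60:210][:,:,::-1]
cv2.imwrite('pics/z14.png',cv2.resize(c,(800,533),interpolation=cv2.INTER_CUBIC))"
```

```text
t 21.05 p [ 0.5271 -0.2529  0.1815] F [0.3  1.59 0.53] w 0.0857
now gauge [-167.5  -33. ] shift tool xyz mm [-107.4    1.6   40.4] turn about tool y 0.003 or -3.138 yawg 3.145 J [ 0.51  0.37 -0.22  1.87  0.1   0.92  1.16]
```

View pics/z14.png

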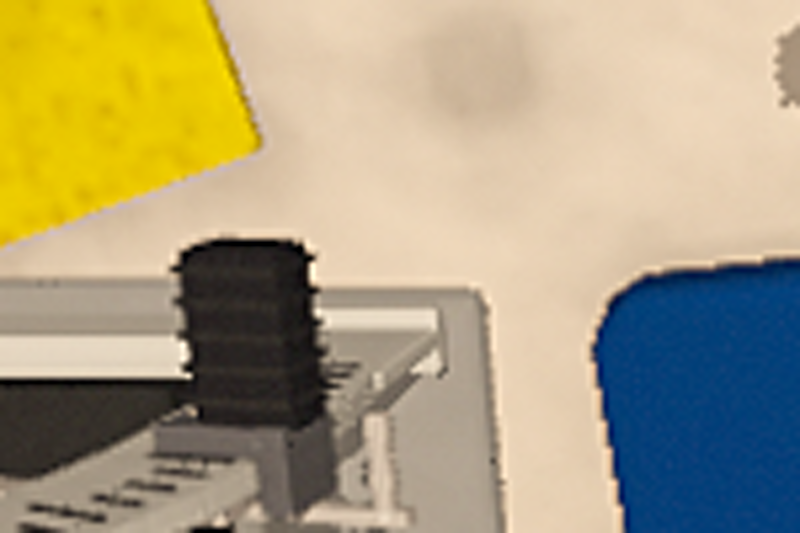

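```bash
python3 - <<'E'
from m import *
f=load('w14'); k=800/150
def q(X): return ((proj(f,[X])[0]-[60,120]+.5)*k-.5).round(0)
for v in (.22,.24,.26,.28,.3):
    print(v,'tab',*[q(P3(r,n,y,v)) for r,n,y in((127.5,1.5,-57),(142.5,1.5,-57),(142.5,-8.5,-57),(127.5,1.5,-31),(142.5,1.5,-31),(142.5,-8.5,-31))],'bend',q(P3(150,0,-18,v)),'y36',q(P3(150,0,-36,v)))
E
```

```text
0.22 tab [155. 246.] [257. 250.] [302. 234.] [180. 438.] [280. 445.] [323. 422.] bend [348. 539.] y36 [333. 409.]
0.24 tab [168. 242.] [271. 245.] [313. 230.] [192. 432.] [292. 439.] [333. 416.] bend [360. 531.] y36 [346. 402.]
0.26 tab [180. 238.] [283. 241.] [323. 226.] [204. 426.] [304. 432.] [343. 410.] bend [371. 523.] y36 [357. 395.]
0.28 tab [192. 234.] [295. 236.] [333. 222.] [215. 421.] [315. 426.] [352. 404.] bend [382. 515.] y36 [368. 389.]
0.3 tab [203. 230.] [306. 232.] [342. 218.] [225. 415.] [326. 419.] [360. 398.] bend [392. 507.] y36 [379. 383.]
```

```bash
python3 - <<'E'
from m import *
f=load('w14'); c=f['color'][158:222,85:150][:,:,::-1]
cv2.imwrite('pics/z15.png',cv2.convertScaleAbs(cv2.resize(c,(609,600),interpolation=cv2.INTER_NEAREST),alpha=1.6))
g=f['color'].mean(2).astype(int)
for r in range(196,220,2): print(r,g[r,112:142])
E
```

```text
196 [ 46  50  38  26  28  23  19  20  36 118 161 144 143 153 127 129 120  96
  94 102  94 153 169 165 162 161 162 162 160 160]
198 [ 33  35  37  32  25  27  24  47  53  69  95 142 136 132 125 100 161 201
 201 194 153 135 157 161 160 160 160 161 161 161]
200 [ 78  72  46  35  45  79  75  76  70  69 104 147 134 111  99  93 168 199
 192 201 167 127 154 162 160 162 161 159 162 161]
202 [109  78  70  73  74  70  70  70  67  66  88 115 106 102 104  94 140 182
 191 203 165 133 158 164 163 159 161 161 160 161]
204 [103  87  72  72  67  69  70  71  70  68  77 109 104 100 100 138 166 179
 191 196 160 131 154 162 161 162 162 163 162 162]
206 [103  95  69  71  71  69  69  72  70  64  68  93 137 171 168 163 130 155
 194 194 176 140 152 162 162 163 163 163 163 163]
208 [101 105  72  69  70  69  68  68  69  62  79 136 170 162 165 165 132 157
 193 192 188 154 133 156 161 160 161 162 162 163]
210 [100 104  76  68  68  67  70  67  71  67  64 112 172 164 166 146  95 166
 198 190 203 171 131 153 162 161 161 160 160 160]
212 [100 102  81  65  68  69  69  65  64  68  89 121 166 167 164 165 164 163
 178 192 195 157 137 158 162 161 159 161 159 161]
214 [101 103  94  67  68  59  86 119 148 143 135 133 126 129 147 145 125 115
 166 193 195 164 132 151 159 157 162 162 162 160]
216 [ 95 103 122  83 102 168 210 202 201 199 199 198 199 198 198 198 199 198
 197 206 210 194 184 189 154 134 157 163 160 160]
218 [ 99  99 104 102 124 119 115 117 117 118 141 146 179 176 177 186 182 171
 176 186 188 190 191 196 169 149 159 162 160 162]
```

View pics/z15.png

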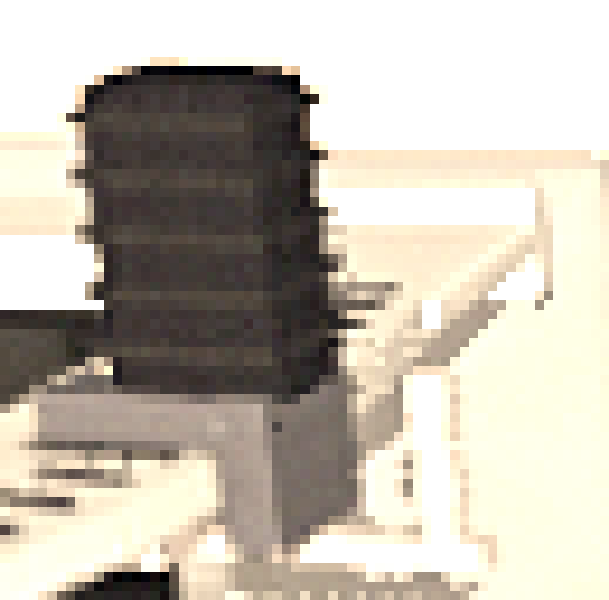

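```bash
python3 - <<'E'
from m import *
f=load('w12'); g=f['color'].mean(2).astype(int)
print('rod w12')
for r in (250,254,258,261): print(r,g[r,274:288])
print('tab w12 L cols 240.. R cols 260..')
for r in range(218,252,3): print(r,g[r,242:252],g[r,262:276])
c=f['color'][210:270,235:295][:,:,::-1]
cv2.imwrite('pics/z16.png',cv2.convertScaleAbs(cv2.resize(c,(600,600),interpolation=cv2.INTER_NEAREST),alpha=1.6))
f=load('w14'); g=f['color'].mean(2).astype(int)
print('tab w14 from 90')
for r in range(168,200,3): print(r,g[r,90:124])
E
```

```text
rod w12
250 [192 193 192 192 162 175 179 179 151 189 182 177 174 173]
254 [190 190 189 189 180 172 177 175 160 186 185 178 170 172]
258 [190 190 191 189 172 174 178 195 182 181 181 177 171 172]
261 [195 195 194 147 177 176 177 172 185 183 181 180 176 175]
tab w12 L cols 240.. R cols 260..
218 [205 204 204 204 207 215 190  32   3  18] [ 10  13   7   9  18   6 140 211 200 195 194 194 193 193]
221 [172 172 172 172 198 173  31  16  28  35] [ 30  32  31  33  34  22   0 177 203 196 193 192 192 191]
224 [139 135 138 140 119  61  30  37  38  44] [ 42  34  40  38  40  29   0 184 201 193 193 193 193 194]
227 [100  96  96 140 148  63  16  21  33  32] [ 35  30  33  32  32  23   0 176 201 194 192 191 191 191]
230 [104 102 102 148 154  60  32  38  39  37] [ 41  41  39  40  36  32   8 178 200 192 190 191 190 190]
233 [54 54 54 51 85 42 16 26 34 34] [ 33  28  32  33  35  22   0 222 200 193 190 189 190 188]
236 [100  99 100 102 106  68  27  33  38  34] [ 29  30  25  25  21  22   1 178 202 193 193 192 190 190]
239 [103 103 102 106 112  47  19  23  31  32] [ 22  22  15  20  16   0  72 221 199 194 194 1
[... 1252 characters left out ...]
88 157 148 147 145]
186 [210 210 211 215 231 155  25  30  39  36  33  35  37  37  37  37  37  36
  33  36  34  41  38  33  27  27  27  26  27  21  40 111 158 150]
189 [211 210 213 222  92  24  35  49  45  47  46  50  44  45  47  45  46  47
  45  45  46  43  48  40  34  34  31  24  23  28  73  80 110 132]
192 [27 27 29 22 24 33 25 36 38 33 35 40 36 39 37 36 38 37 40 39 37 30 42 39
 35 25 28 23 23 30 22 23 42 77]
195 [ 44  41  28  21  32  45  44  44  49  46  50  48  47  44  47  44  44  48
  43  45  41  44  44  45  32  32  37  30  28  16  45 115 159 150]
198 [ 89 120  91  67  62  61  67  19  30  31  32  35  34  36  33  30  29  33
  36  32  31  34  33  35  37  32  25  27  24  47  53  69  95 142]
```

View pics/z16.png

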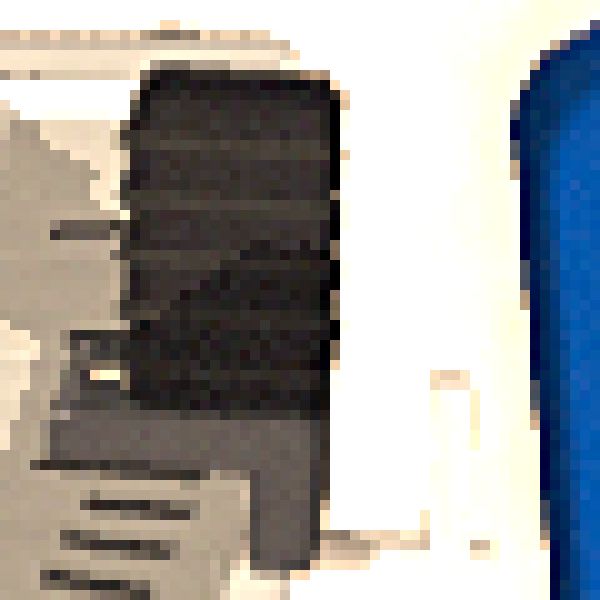

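```bash
cat >> m.py <<'E'
def xz(fa,ua,fb,ub):
    L=[]
    for f,u in((fa,ua),(fb,ub)):
        o,d=ray(f,[u]); L.append((np.r_[w2g(o)[0],o[2]*1000],np.r_[(Rg.T@d[0][:2])[0],d[0][2]]))
    s=np.linalg.solve(np.c_[L[0][1],-L[1][1]],L[1][0]-L[0][0]); return L[0][0]+s[0]*L[0][1]
def rep(n,X): print(n,X.round(1),'r %.1f v %.3f'%(np.hypot(70-X[0],X[1]-68),.4-np.arctan2(X[1]-68,70-X[0])))
E
python3 - <<'E'
from m import *
a,b=load('w12'),load('w14')
rep('rod',xz(a,(280.1,252),b,(130.0,201)))
rep('rod2',xz(a,(280.1,258),b,(131.1,210)))
rep('tabR',xz(a,(268.3,230),b,(112.6,183)))
rep('tabR2',xz(a,(268.3,236),b,(113.7,195)))
rep('tabL',xz(a,(246.9,230),b,(93.9,183)))
E
```

```text
rod [-79.4  86.3] r 150.5 v 0.278
rod2 [-79.6  86.4] r 150.7 v 0.278
tabR [-69.9  90.5] r 141.7 v 0.241
tabR2 [-70.  91.] r 141.9 v 0.237
tabL [-54.5  87. ] r 126.0 v 0.249
```

Emit:
servo_tool(rows="0 0 0.02 0 0;-0.037 0 0 0 0;-0.036 0 0 0 0;-0.036 0 0 0 0;0 0 0 0 0;0 0.03 0 0 0;0 0.025 0 0 0;0 0.009 0 0 0;0 0 0 0 0;0 0 0 0 0")

```text
clock: 22.1
tool_pos: [0.4457, -0.3263, 0.1187]
ee_rot: [[0.611, 0.001, -0.792], [0.792, -0.0, 0.611], [0.0, -1.0, -0.001]]
wrist_force: [-0.1, 0.1, 0.9]
width: 0.0001
```

```bash
python3 -c "
from m import *
plan(-58.5,-53,.1093,np.pi)"
```

```text
t 22.1 p [ 0.4457 -0.3263  0.1187] F [-0.11  0.11  0.92] w 0.0001
now gauge [-59.6 -52.1] shift tool xyz mm [-1.1  9.4  1. ] turn about tool y 0.005 or -3.137 yawg 3.147 J [ 0.66  0.4  -0.18  1.99  0.1   0.76  1.34]
```

Emit:
servo_tool(rows="-0.001 0 0.002 0 0;0 0.005 0 0 0;0 0.003 0 0 0;0 0.0014 0 0 0;0 0 0 0 0;0 0 0 0 0")

```text
clock: 22.7
tool_pos: [0.4431, -0.3258, 0.1083]
ee_rot: [[0.611, -0.0, -0.792], [0.792, 0.0, 0.611], [-0.0, -1.0, 0.0]]
wrist_force: [-0.4, -0.4, -1.2]
width: -0.0002
```

Emit:
servo_tool(rows="0 -0.03 0 0 0;0 -0.043 0 0 0;0 0 0.019 0 100;0 0 0 0 100;0 0 0 0 100;0 0 0 0 100;0 0 0 0 100;0 0 0 0 100;0 0 0 0 100")

```text
clock: 23.6
tool_pos: [0.4282, -0.3143, 0.1811]
ee_rot: [[0.611, -0.0, -0.792], [0.792, 0.0, 0.611], [0.0, -1.0, 0.001]]
wrist_force: [-0.3, 0.4, -0.6]
width: 0.0853
```

```bash
python3 -c "
from m import *
st();look('w15')"
```

```text
t 23.6 p [ 0.4282 -0.3143  0.1811] F [-0.31  0.38 -0.65] w 0.0853
0.22 tab [472. 210.] [557. 216.] [554. 350.] bend [594. 414.] tipend [597. 325.]
0.24 tab [475. 204.] [559. 210.] [556. 343.] bend [596. 405.] tipend [599. 317.]
0.26 tab [478. 199.] [561. 204.] [558. 336.] bend [597. 397.] tipend [600. 310.]
0.28 tab [480. 194.] [562. 198.] [559. 329.] bend [597. 389.] tipend [600. 303.]
0.3 tab [481. 189.] [563. 193.] [560. 322.] bend [598. 381.] tipend [601. 296.]
```

Emit:
servo_tool(rows="0.037 0 0 0 100;0.037 0 0 0 100;0.036 0 0 0 100;0 0 -0.02 0 100;0 0 -0.02 0 100;0 0 0 0 100;0 0 0 0 100")

```text
clock: 24.35
tool_pos: [0.5268, -0.2515, 0.181]
ee_rot: [[0.611, -0.001, -0.792], [0.792, 0.0, 0.611], [-0.0, -1.0, 0.001]]
wrist_force: [-1.4, 1.2, -0.8]
width: 0.0852
```

```bash
python3 - <<'E'
from m import *
st();grab('wrist','w16')
a=load('w15');b=load('w16')
ca=a['color'][210:270,235:295][:,:,::-1]; cb=b['color'][155:222,85:152][:,:,::-1]
im=np.hstack([cv2.resize(ca,(400,400),interpolation=cv2.INTER_NEAREST),cv2.resize(cb,(400,400),interpolation=cv2.INTER_NEAREST)])
cv2.imwrite('pics/z17.png',cv2.convertScaleAbs(im,alpha=1.5))
g=a['color'].mean(2).astype(int)
for r in (250,254,258): print(r,g[r,274:288])
for r in range(218,248,4): print(r,g[r,242:254],g[r,262:276])
g=b['color'].mean(2).astype(int)
for r in range(168,200,4): print(r,g[r,92:128])
for r in range(198,214,2): print(r,g[r,118:142])
E
```

```text
t 24.35 p [ 0.5268 -0.2515  0.181 ] F [-1.36  1.2  -0.79] w 0.0852
250 [191 192 193 196 165 191 192 188 157 187 180 175 173 175]
254 [190 189 190 190 172 172 177 176 149 188 182 177 171 172]
258 [190 189 189 188 166 172 177 198 183 181 178 176 171 170]
218 [129 129 131 130 131 136 149  57  13  20  16  20] [ 20  15  12   8  12   1 131 175 200 193 192 191 192 190]
222 [188 189 187 189 195 170  31  16  31  30  32  35] [ 31  32  30  35  35  27   0 176 202 196 192 190 191 190]
226 [101  98 141 140 138 149  54  16  28  36  31  33] [ 31  29  30  35  31  34   4 123 205 194 190 192 192 193]
230 [100  97 103  96 147 125  57  25  35  39  39  38] [ 40  43  38  38  40  38  15 130 202 192 190 189 190 189]
234 [21 24 27 53 58 45 27 30 32 34 31 31] [ 35  36  16  16  34  27   0 226 202 193 190 189 189 188]
238 [100  99 100 102 105 116  24  22  28  28  35  33] [ 19  21  22  22  14  29   0 225 200 194 193 191 189 188]
242 [102 102 102 104 111  63  12  11  21  20  23  19] [ 21  22  18  21  17  16   0 179 202 192 191 188 189 189]
246 [ 63  38  37 113 114  84  26  25  27  24  31  29] [ 20  17  22  24  18 
[... 1368 characters left out ...]
  69  88 116 115 114 171 196 198 165 128 154 163 161 161
 162 160 161 160 160 160]
202 [ 69  68  65  66  68  89 106 102  98 157 196 195 178 141 150 162 161 160
 161 159 160 160 160 160]
204 [ 68  68  70  70  68  86 108 100  94 155 193 193 189 156 132 154 162 162
 160 161 160 160 161 159]
206 [ 68  70  67  67  60  67 101 136 167 179 194 189 201 173 137 155 163 161
 163 163 163 161 161 163]
208 [ 68  65  66  64  59  73 132 169 143 129 179 191 196 162 134 156 163 162
 162 163 163 163 163 163]
210 [ 66  68  65  65  66  77 139 172 145 102 165 194 194 167 137 155 160 161
 160 160 161 160 162 162]
212 [ 69  70  65  68  71  86 128 165 169 145 151 193 194 179 145 148 161 162
 161 159 162 159 161 159]
```

View pics/z17.png

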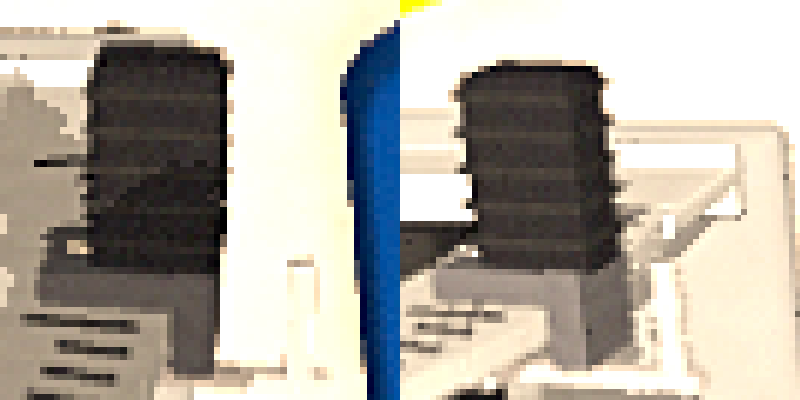

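```bash
python3 - <<'E'
from m import *
a,b=load('w15'),load('w16')
rep('rod',xz(a,(280.1,252),b,(128.6,201)))
rep('rod2',xz(a,(280.1,258),b,(129.7,210)))
rep('tabR',xz(a,(268.5,230),b,(113.6,184)))
rep('tabR2',xz(a,(268.4,238),b,(114.7,196)))
rep('tabL',xz(a,(247.2,230),b,(96.2,184)))
rep('tabL2',xz(a,(247.5,226),b,(94.7,176)))
# low silhouettes right in w16 : bottom edge
b0=load('w14')
E
```

```text
rod [-79.4  86. ] r 150.5 v 0.280
rod2 [-79.5  86.1] r 150.6 v 0.280
tabR [-70.2  87.3] r 141.6 v 0.264
tabR2 [-70.3  87.7] r 141.6 v 0.260
tabL [-54.7  81.9] r 125.5 v 0.289
tabL2 [-54.9  83. ] r 125.8 v 0.280
```

Emit:
servo_tool(rows="0 -0.035 0 0 100;0 -0.035 0 0 100;-0.034 0 -0.02 0 100;-0.034 0 -0.02 0 100;-0.034 0 -0.02 0 100;-0.033 0 -0.02 0 100;-0.033 0 -0.02 0 100;0 0 0 0.15 100;0 0 0 0.15 100;0 0 0 0.15 100;0 0 0 0.15 100;0 0 0 0.15 100")

```text
clock: 25.6
tool_pos: [0.503, -0.4452, 0.2514]
ee_rot: [[0.988, -0.0, -0.157], [0.157, 0.001, 0.988], [-0.0, -1.0, 0.001]]
wrist_force: [-0.2, 0.2, -0.1]
width: 0.0855
```

Emit:
servo_tool(rows="0 0 0 0.15 100;0 0 0 0.15 100;0 0 0 0.15 100;0 0 0 0.15 100;0 0 0 0.15 100;0 0 0 0.15 100;0 0 0 0.15 100;0 0 0 0.15 100;0 0 0 0.15 100;0 0 0 0.15 100;0 0 0 0.15 100;0 0 0 0.15 100")

```text
clock: 26.8
tool_pos: [0.5031, -0.4452, 0.2514]
ee_rot: [[-0.072, 0.0, 0.997], [-0.997, 0.001, -0.072], [-0.001, -1.0, 0.0]]
wrist_force: [-0.5, -0.3, -0.6]
width: 0.0854
```

Emit:
servo_tool(rows="0 0 0 0.15 100;0 0 0 0.15 100;0 0 0 0.15 100;0 0 0 0.146 100;0 0 0 0 100;0 0 0 0 100")

```text
clock: 27.4
tool_pos: [0.5034, -0.4453, 0.2514]
ee_rot: [[-0.61, -0.0, 0.792], [-0.792, 0.0, -0.61], [-0.0, -1.0, -0.0]]
wrist_force: [0.3, -0.2, 0.1]
width: 0.0854
```

```bash
python3 -c "
from m import *
plan(0.5,65.5,.15,0);grab('wrist','w17')"
```

```text
t 27.4 p [ 0.5034 -0.4453  0.2514] F [ 0.34 -0.17  0.14] w 0.0854
now gauge [-1.2 66.6] shift tool xyz mm [  1.7 101.4  -1.1] turn about tool y 0.005 or -3.136 yawg 0.005 J [ 0.26  0.46  0.51  1.64 -0.24  1.11 -1.39]
```

View pics/w17.png

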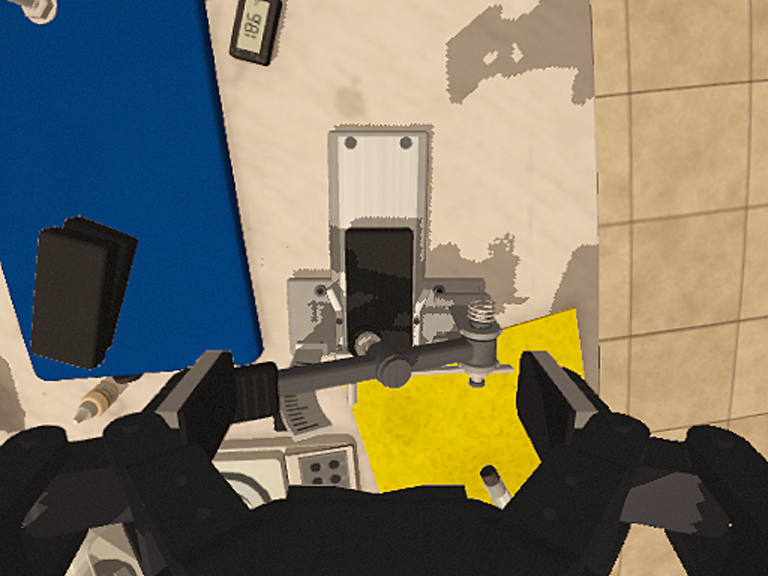

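Emit:
servo_tool(rows="0.0015 0.045 -0.001 0.005 100;0 0.045 0 0 100;0 0.045 0 0 100;0 0.035 0 0 100;0 0.02 0 0 100;0 0.015 0 0 100;0 0.005 0 0 100;0 0 0 0 100;0 0 0 0 100")

```text
clock: 28.35
tool_pos: [0.5023, -0.4468, 0.0426]
ee_rot: [[-0.618, 0.001, 0.786], [-0.786, -0.001, -0.618], [-0.0, -1.0, 0.002]]
wrist_force: [0.6, 0.2, 0.8]
width: 0.0856
```

Emit:
servo_tool(rows="0 0 0 0 80;0 0 0 0 65;0 0 0 0 50;0 0 0 0 40;0 0 0 0 40;0 0 0 0 40;0 0 0 0 40", grip_force=25)

```text
clock: 29.05
tool_pos: [0.5022, -0.4464, 0.0422]
ee_rot: [[-0.618, 0.001, 0.786], [-0.786, -0.0, -0.618], [-0.0, -1.0, 0.001]]
wrist_force: [-1.4, 1.5, 6.7]
width: 0.0492
```

Emit:
servo_tool(rows="0 -0.0015 0 0 40;0 0 0 0 40;0 0 0.004 0 40;0 0 0.006 0 40;0 0 0 0 40")

```text
clock: 29.55
tool_pos: [0.5106, -0.4529, 0.0429]
ee_rot: [[-0.618, 0.0, 0.786], [-0.786, -0.0, -0.618], [0.0, -1.0, 0.001]]
wrist_force: [-0.2, -0.6, -2.0]
width: 0.0494
```

Emit:
servo_tool(rows="0 0 0.007 0 40;0 0 0.008 0 40;0 0 0.008 0 40;0 0 0.008 0 40;0 0 0.008 0 40;0 0 0.007 0 40;0 0 0.003 0 40;0 0 0 0 40;0 0 0 0 40")

```text
clock: 30.45
tool_pos: [0.548, -0.4826, 0.0428]
ee_rot: [[-0.618, -0.0, 0.786], [-0.786, 0.0, -0.618], [-0.0, -1.0, -0.0]]
wrist_force: [-0.0, 0.8, -1.6]
width: 0.0492
```

```bash
python3 -c "
from m import *
plan(0.5,123,.0415,0);grab('wrist','w18')"
```

```text
t 30.45 p [ 0.548  -0.4826  0.0428] F [-0.03  0.76 -1.58] w 0.0492
now gauge [  0.9 124.7] shift tool xyz mm [-0.3  1.3 -1.7] turn about tool y -0.005 or 3.137 yawg -0.005 J [ 0.37  0.77  0.4   1.62 -0.38  0.83 -1.31]
```

View pics/w18.png

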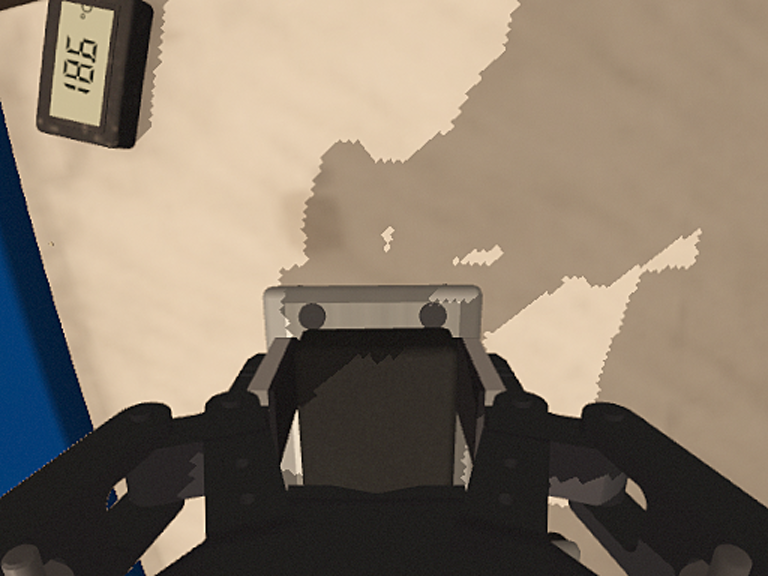

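Pad is drawn out, its end at row 330 just inside the slide's end (row 287). Release and rise.

Emit:
servo_tool(rows="0 0.001 0 0 40;0 0 0 0 60;0 0 0 0 80;0 0 0 0 100;0 0 0 0 100;0 -0.03 0 0 100;0 -0.04 0 0 100;0 -0.045 0 0 100;0 -0.045 0 0 100;0 -0.045 0 0 100;0 0 0 0 100;0 0 0 0 100")

```text
clock: 31.7
tool_pos: [0.5486, -0.4829, 0.2481]
ee_rot: [[-0.618, 0.002, 0.786], [-0.786, -0.001, -0.618], [-0.0, -1.0, 0.002]]
wrist_force: [0.3, 0.4, -1.5]
width: 0.0854
```

```bash
python3 -c "
from m import *
st();f=grab('wrist','w19');f=grab('scene','s19');c=f['color'][130:220,215:335][:,:,::-1]
cv2.imwrite('pics/z19.png',cv2.resize(c,(800,600),interpolation=cv2.INTER_CUBIC))"
```

```text
t 31.7 p [ 0.5486 -0.4829  0.2481] F [ 0.26  0.42 -1.48] w 0.0854
```

View pics/w19.png

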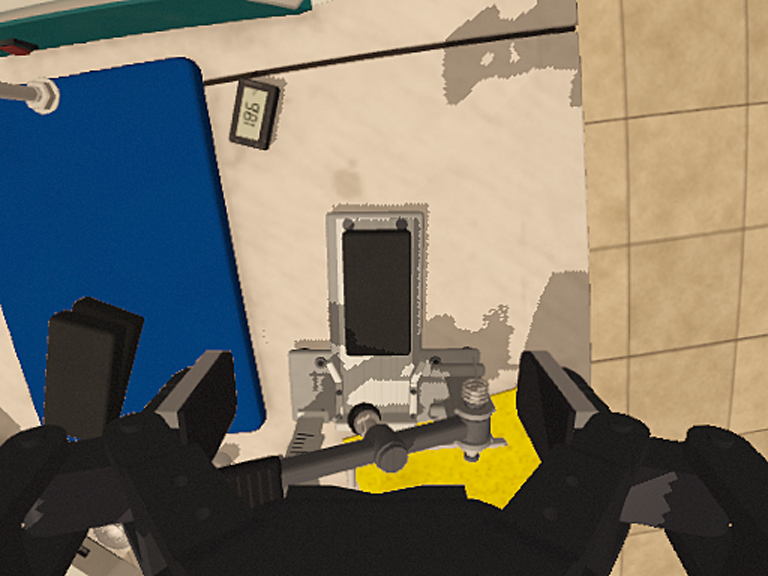

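View pics/z19.png

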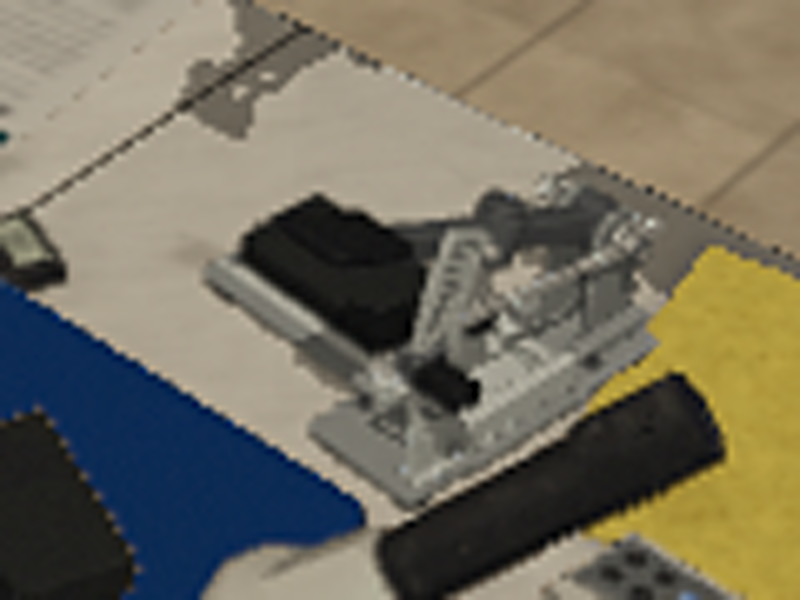

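Emit:
servo_tool(rows="-0.012 0 -0.044 0 100;-0.012 0 -0.044 0 100;-0.012 0 -0.044 0 100;-0.012 0 -0.044 0 100;-0.013 0 -0.043 0 100;0 0.03 0 0 100;0 0.03 0 0 100;0 0 0 0 100;0 0 0 0 100;0 0 0 0 100")

```text
clock: 32.8
tool_pos: [0.4141, -0.3, 0.1877]
ee_rot: [[-0.618, 0.0, 0.786], [-0.786, -0.0, -0.618], [0.0, -1.0, 0.0]]
wrist_force: [0.5, 0.8, -0.4]
width: 0.0858
```

```bash
python3 -c "
from m import *
plan(-215,-95,.19,0);grab('wrist','w20')"
```

```text
t 32.8 p [ 0.4141 -0.3     0.1877] F [ 0.48  0.77 -0.45] w 0.0858
now gauge [-61.  -93.1] shift tool xyz mm [-154.    -2.4   -2.6] turn about tool y -0.005 or 3.137 yawg -0.005 J [ 0.07  0.25  0.51  2.06 -0.16  0.87 -1.57]
```

Emit:
servo_tool(rows="-0.04 0 0 0 100;-0.04 0 0 0 100;-0.04 0 0 0 100;-0.035 0 0 0 100;0 0 0 0 100;0 0 0 0 100;0 0 0 0 100")

```text
clock: 33.55
tool_pos: [0.5092, -0.1786, 0.1874]
ee_rot: [[-0.619, 0.0, 0.785], [-0.785, -0.0, -0.619], [0.0, -1.0, 0.0]]
wrist_force: [-0.2, 0.3, 0.6]
width: 0.0855
```

```bash
python3 -c "
from m import *
plan(-215,-95,.19,0);grab('wrist','w21')"
```

```text
t 33.55 p [ 0.5092 -0.1786  0.1874] F [-0.25  0.26  0.59] w 0.0855
now gauge [-215.1  -92.8] shift tool xyz mm [ 0.1 -2.6 -2.2] turn about tool y -0.006 or 3.136 yawg -0.006 J [-0.15  0.3   0.44  2.   -0.16  0.88 -1.86]
```

View pics/w20.png

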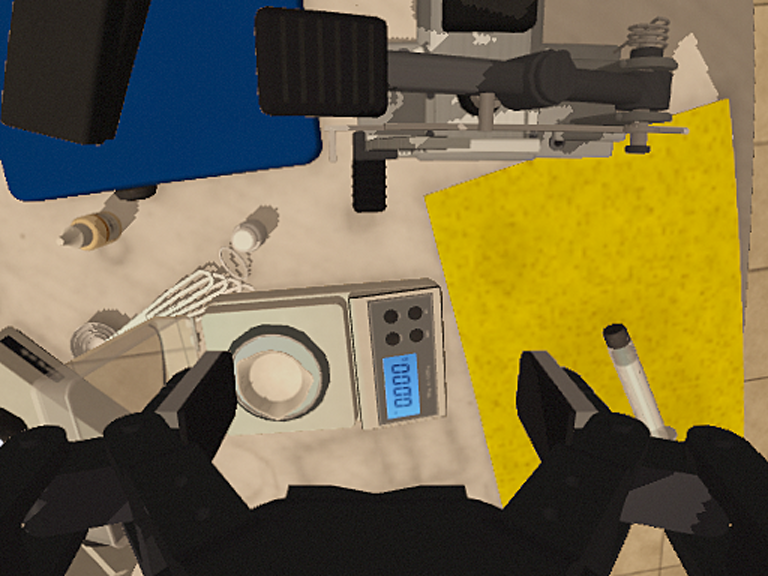

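View pics/w21.png

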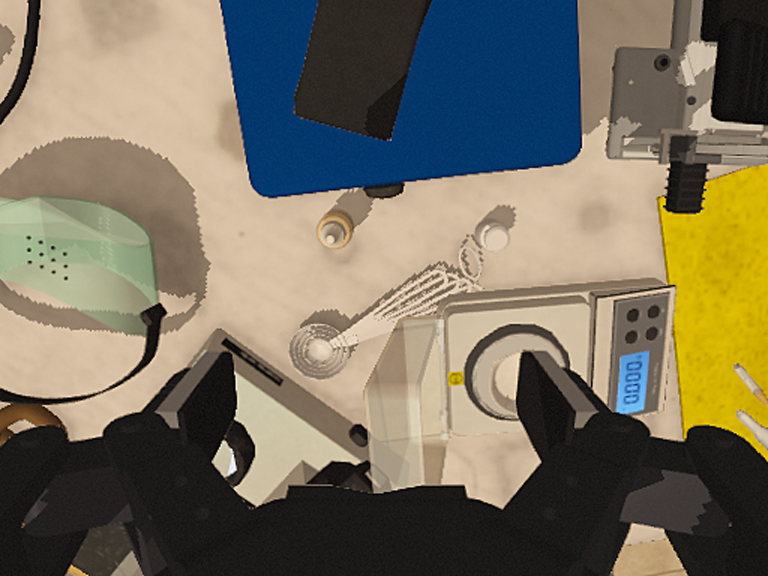

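Very clear: in w20 tab at (370,185) and rod at (333,147); in w21 tab at (687,188), rod near (662,150). Zoom and triangulate.

```bash
python3 - <<'E'
from m import *
a,b=load('w20'),load('w21')
ca=a['color'][82:146,205:269][:,:,::-1]; cb=b['color'][82:146,430:494][:,:,::-1]
im=np.hstack([cv2.resize(ca,(400,400),interpolation=cv2.INTER_NEAREST),cv2.resize(cb,(400,400),interpolation=cv2.INTER_NEAREST)])
cv2.imwrite('pics/z20.png',cv2.convertScaleAbs(im,alpha=1.5))
g=a['color'].mean(2).astype(int)
for r in (94,98,102,105): print(r,g[r,214:230])
for r in (108,112,116,120,124,128,132,136): print(r,g[r,230:262])
g=b['color'].mean(2).astype(int); print('b')
for r in (90,94,96,98,100,102,104): print(r,g[r,430:456])
for r in (108,112,116,120,124,128,132,136): print(r,g[r,436:476])
E
```

```text
94 [ 33 147 160 160 162 155 164 165 161 151 173 178 178 178 178 179]
98 [ 14 152 163 159 164 154 163 166 161 162 173 176 176 177 179 177]
102 [156 165 161 166 170 149 162 167 161 158 172 176 174 173 174 175]
105 [163 166 168 169 174 136 159 166 163 164 139 174 177 177 176 177]
108 [180 180 181 189 169  52   1  14  19  19  18  23  21  16  22  17  18  19
  23  18  18  17  17  19  21   8   0 213 191 185 183 183]
112 [179 179 181 192 151  44   4  15  19  20  25  21  22  18  19  23  19  21
  21  24  23  20  17  16  18  12   1 184 192 185 183 182]
116 [180 180 181 188 144  33   6  12  23  15  20  16  16  20  17  22  20  17
  16  19  22  15  23  18  15   7   0 192 194 186 185 183]
120 [179 177 177 181 197  65   0  14  20  18  15  21  22  20  18  20  25  22
  17  17  22  21  17  19  17   9   0 210 189 182 183 183]
124 [176 177 177 185 118  23  14  23  21  18  22  24  18  19  24  20  23  26
  22  19  24  21  20  21  22  16   5   9 194 182 179 180]
128 [175 175 175 181 198  60   8  16  14  18  23  15  25  22  12  18  19  16
  25  16  22  21  20  17  19   7   0 210 186 180 178 178]
132 [172 170
[... 1676 characters left out ...]
30  18  70
 111 113 130 129]
124 [174 172 172 172 171 172 164 125  92  39  18  21  19  14  22  24  27  35
  30  29  28  27  30  33  29  30  31  31  27  27  31  28  15 141 139 126
 118 122 129 134]
128 [173 170 169 168 166 164 170 180 130   8  16  21  16  24  21  28  30  38
  29  31  28  29  30  32  26  26  27  31  26  32  29  22  38 132 143 136
 132 132 132 132]
132 [173 126  79 101 131 135 145 138  38  18  20  24  31  24  24  26  33  38
  41  39  40  38  39  38  37  37  37  35  37  36  39  28  26  35 122 135
 132 132 133 133]
136 [170 173 112  96 140 139 135 129   8  21  20  21  20  20  27  36  33  33
  28  30  30  31  30  29  27  32  26  30  31  28  19  74 144 134 131 131
 130 130 131 131]
```

View pics/z20.png

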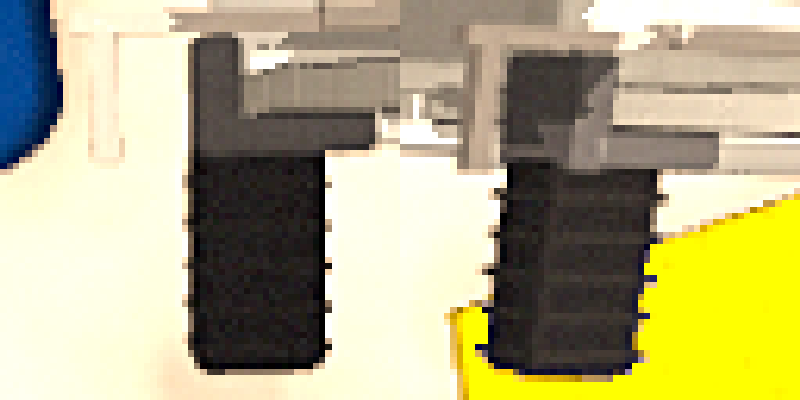

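```bash
python3 - <<'E'
from m import *
a,b=load('w20'),load('w21')
rep('rodtop',xz(a,(221.4,100),b,(443.7,100)))
rep('rodtop',xz(a,(221.3,94),b,(444.2,94)))
rep('tabR(outer top)',xz(a,(234.9,116),b,(453.4,116)))
rep('outer top',xz(a,(234.9,128),b,(452.4,128)))
rep('inner top',xz(a,(256.5,116),b,(469.8,116)))
rep('inner top',xz(a,(256.5,128),b,(467.8,128)))
f=b
for v in (.26,.27,.28,.29):
  print(v,'w21 cols: rod',proj(f,[P3(150,1,-30,v)])[0].round(1),'outer top',*[proj(f,[P3(142.5,n,-46,v)])[0].round(1) for n in(1.5,-8.5)],'inner',proj(f,[P3(127.5,1.5,-46,v)])[0].round(1))
E
```

```text
rodtop [-79.   86.4] r 150.2 v 0.277
rodtop [-79.   86.1] r 150.1 v 0.279
tabR(outer top) [-70.1  86.1] r 141.3 v 0.272
outer top [-70.2  86.9] r 141.5 v 0.266
inner top [-55.2  82.8] r 126.1 v 0.282
inner top [-55.2  82.5] r 126.1 v 0.285
0.26 w21 cols: rod [446.8 105.9] outer top [453.4 129.3] [443.5 128. ] inner [470.9 129.3]
0.27 w21 cols: rod [445.3 105.9] outer top [451.9 129.1] [442.3 127.8] inner [469.5 129.2]
0.28 w21 cols: rod [443.8 105.8] outer top [450.5 128.9] [441.1 127.6] inner [468.2 129. ]
0.29 w21 cols: rod [442.3 105.7] outer top [449.1 128.7] [439.9 127.4] inner [466.9 128.8]
```

```bash
python3 -c "
from h import *
from station import manip
print(manip.job_done()); st()"
```

```text
the job is handed in; nothing more can be done
None
the job is handed in; nothing more can be done
```

The reference reading is taken and the job is handed in. The clock was at about 33.6 s of the 72 s allowed, and the robot was clear of everything.

- **Pad in:** I gripped the pad, straightened it and pushed it in until the end stop pushed back with about 15 N. The wrist camera put its outer end at about y 73–74, where a home pad should be.
- **Press:** The lever took about 2–5 N of free travel, then firmed up. I held it at about 14 N for half a second and let it rise under the fingers.
- **Marker:** I pressed it down in three steps with looks in between. The last press went about 1 mm lower than I meant.
- **Marker check:** A final pair of wrist views put the pointer at about 0.28 rad and the marker at about 0.28–0.29. The tab's outer edge gave 0.280, its inner edge 0.295, and the height of the last press about 0.282. My estimate of the pointer from the lever press itself was a little lower, about 0.265–0.275. I take them as level to within about 0.01 rad. The pointer did not move in any picture after the press.
- **Pad out:** I drew it back about 58 mm. The last picture shows it lying flat on the slide, clear of the foot and guide.
- **Other things:** The spare pads, goggles and dropper bottle looked undisturbed in the last pictures.

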